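# Stir the bead pot, then hold its index plunger back

### The job

Take the rod from its holder and stir the beads in the steel pot with it, about three full rounds well out from the middle with its tip down among the beads, then stand the rod back in its holder. Then pull the pot's sprung index plunger fully back, clear of its seat hole, and finish holding it there without letting go, so that a colleague can lift the pot out. Keep all the beads in the pot and leave the other things on the bench where they are.

Things in the scene. Friction and masses are not known exactly. Their poses are not given: they have to be found in the camera images.
- station: fixed aluminium base plate 130 x 225 x 12 mm with an open steel pot (102 mm inside, wall 5, rim 85 mm above the bench) holding six beads and, beside it on the station's +y, a level sprung index plunger with a black spool-shaped knob, in a grey bracket (82 to 97 mm along +y, 76 mm tall). Origin on the bench under the pot's axis, z up. The plunger is pulled back along the station's +y.
- pot_floor (a point): centre of the pot's inner floor, on the pot's axis, 18 mm above the bench, 67 mm below the rim; axes as the station's
- plunger_neck (a point): middle of the knob's neck, moves with the plunger; seated it is 121 mm along the station's +y from the pot's axis, 56 mm above the bench, 44 mm above the base plate; axes as the station's. The neck is 18 mm thick, 34 mm long along y, between an inner flange of 26 mm and an outer one of 34 mm diameter: grip it from above closing along x, or hook behind the outer flange.
- plunger (a joint): how far the plunger is pulled back, m: 0 = seated by its spring, its pin 12 mm deep in the seat hole of the pot's boss; 0.012 = pin just out of the hole; 0.025 = fully back against its stop. The spring pulls it home with 6 N at 0, rising to 11 N at 0.025; it does not latch.
- rod: stirring rod, 180 mm long overall, loose, standing upright in its holder: steel rod 12 mm in diameter with a round grey grip 22 mm in diameter over its top 55 mm. About 0.09 kg. Origin at the centre of its lower end (foot), z along the rod to the grip end.
- rod_tip (a point): centre of the rod's lower end, the end that stirs (the foot is slightly tapered)
- rod_grip (a point): on the rod's axis in the middle of its grip, 155 mm above the tip
- holder: white plastic block 70 x 70 x 60 mm, fixed to the bench, with one hole in the middle of its top in which the rod stands. Origin at the centre of its underside.
- holder_hole0 (a point): centre of the mouth of the holder's hole, 60 mm above the bench, z up; the hole is 15 mm wide, chamfered by 3 mm at the mouth, 50 mm deep.
- bead0: dark grey ceramic bead in the pot, ball 18 mm in diameter, 12 g, loose; origin at its centre
- bead1: dark grey ceramic bead in the pot, ball 18 mm in diameter, 12 g, loose; origin at its centre
- bead2: dark grey ceramic bead in the pot, ball 18 mm in diameter, 12 g, loose; origin at its centre
- bead3: dark grey ceramic bead in the pot, ball 18 mm in diameter, 12 g, loose; origin at its centre
- bead4: dark grey ceramic bead in the pot, ball 18 mm in diameter, 12 g, loose; origin at its centre
- bead5: dark grey ceramic bead in the pot, ball 18 mm in diameter, 12 g, loose; origin at its centre
- weight: bystander, loose: steel weight with a small knob, 52 mm diameter, 56 mm tall. Origin at the centre of its underside.
- jar: bystander, loose: amber glass jar with a white cap, 52 mm diameter, 75 mm tall. Origin at the centre of its underside.
- dish: bystander, loose: small white ceramic bowl, 90 mm diameter, 30 mm tall. Origin at the centre of its underside.
- brush: bystander, loose: small hand brush lying flat along its x, handle towards its -x
- clamp_ring: bystander, loose: steel clamp ring lying flat, 84 mm diameter, 14 mm tall. Origin at the centre of its underside.
- wrench: bystander, loose: wrench lying flat along its x, handle towards its -x

How it is judged:
On the way, in this order (a step that is already met when the one before it is completed fails the run):
1. the rod's tip is among the beads, over 13 mm out from the pot's axis, on the station's +x side (z of rod_tip in the frame of pot_floor between -0.01 and 0.016 m and x of rod_tip in the frame of pot_floor between 0.013 and 0.05 m and y of rod_tip in the frame of pot_floor between -0.013 and 0.013 m).
2. the rod's tip is among the beads, over 13 mm out from the pot's axis, on the station's +y or -y side (((z of rod_tip in the frame of pot_floor between -0.01 and 0.016 m and y of rod_tip in the frame of pot_floor between 0.013 and 0.05 m and x of rod_tip in the frame of pot_floor between -0.013 and 0.013 m) or (z of rod_tip in the frame of pot_floor between -0.01 and 0.016 m and y of rod_tip in the frame of pot_floor between -0.05 and -0.013 m and x of rod_tip in the frame of pot_floor between -0.013 and 0.013 m))).
3. the rod's tip is among the beads, over 13 mm out from the pot's axis, on the station's -x side (z of rod_tip in the frame of pot_floor between -0.01 and 0.016 m and x of rod_tip in the frame of pot_floor between -0.05 and -0.013 m and y of rod_tip in the frame of pot_floor between -0.013 and 0.013 m).
4. the rod's tip is among the beads, over 13 mm out from the pot's axis, on the station's +y or -y side (((z of rod_tip in the frame of pot_floor between -0.01 and 0.016 m and y of rod_tip in the frame of pot_floor between 0.013 and 0.05 m and x of rod_tip in the frame of pot_floor between -0.013 and 0.013 m) or (z of rod_tip in the frame of pot_floor between -0.01 and 0.016 m and y of rod_tip in the frame of pot_floor between -0.05 and -0.013 m and x of rod_tip in the frame of pot_floor between -0.013 and 0.013 m))).
5. the rod's tip is among the beads, over 13 mm out from the pot's axis, on the station's +x side (all of step 1).
6. the rod's tip is among the beads, over 13 mm out from the pot's axis, on the station's +y or -y side (((z of rod_tip in the frame of pot_floor between -0.01 and 0.016 m and y of rod_tip in the frame of pot_floor between 0.013 and 0.05 m and x of rod_tip in the frame of pot_floor between -0.013 and 0.013 m) or (z of rod_tip in the frame of pot_floor between -0.01 and 0.016 m and y of rod_tip in the frame of pot_floor between -0.05 and -0.013 m and x of rod_tip in the frame of pot_floor between -0.013 and 0.013 m))).
7. the rod's tip is among the beads, over 13 mm out from the pot's axis, on the station's -x side (all of step 3).
8. the rod's tip is among the beads, over 13 mm out from the pot's axis, on the station's +y or -y side, and at least three beads are over 15 mm from where they began (((z of rod_tip in the frame of pot_floor between -0.01 and 0.016 m and y of rod_tip in the frame of pot_floor between 0.013 and 0.05 m and x of rod_tip in the frame of pot_floor between -0.013 and 0.013 m and (distance of each of bead0, bead1, bead2 from where it was at the start of the episode above 0.015 m or distance of each of bead0, bead1, bead3 from where it was at the start of the episode above 0.015 m or distance of each of bead0, bead1, bead4 from where it was at the start of the episode above 0.015 m or distance of each of bead0, bead1, bead5 from where it was at the start of the episode above 0.015 m or distance of each of bead0, bead2, bead3 from where it was at the start of the episode above 0.015 m or distance of each of bead0, bead2, bead4 from where it was at the start of the episode above 0.015 m or distance of each of bead0, bead2, bead5 from where it was at the start of the episode above 0.015 m or distance of each of bead0, bead3, bead4 from where it was at the start of the episode above 0.015 m or distance of each of bead0, bead3, bead5 from where it was at the start of the episode above 0.015 m or distance of each of bead0, bead4, bead5 from where it was at the start of the episode above 0.015 m or distance of each of bead1, bead2, bead3 from where it was at the start of the episode above 0.015 m or distance of each of bead1, bead2, bead4 from where it was at the start of the episode above 0.015 m or distance of each of bead1, bead2, bead5 from where it was at the start of the episode above 0.015 m or distance of each of bead1, bead3, bead4 from where it was at the start of the episode above 0.015 m or distance of each of bead1, bead3, bead5 from where it was at the start of the episode above 0.015 m or distance of each of bead1, bead4, bead5 from where it was at the start of the episode above 0.015 m or distance of each of bead2, bead3, bead4 from where it was at the start of the episode above 0.015 m or distance of each of bead2, bead3, bead5 from where it was at the start of the episode above 0.015 m or distance of each of bead2, bead4, bead5 from where it was at the start of the episode above 0.015 m or distance of each of bead3, bead4, bead5 from where it was at the start of the episode above 0.015 m)) or (z of rod_tip in the frame of pot_floor between -0.01 and 0.016 m and y of rod_tip in the frame of pot_floor between -0.05 and -0.013 m and x of rod_tip in the frame of pot_floor between -0.013 and 0.013 m and (distance of each of bead0, bead1, bead2 from where it was at the start of the episode above 0.015 m or distance of each of bead0, bead1, bead3 from where it was at the start of the episode above 0.015 m or distance of each of bead0, bead1, bead4 from where it was at the start of the episode above 0.015 m or distance of each of bead0, bead1, bead5 from where it was at the start of the episode above 0.015 m or distance of each of bead0, bead2, bead3 from where it was at the start of the episode above 0.015 m or distance of each of bead0, bead2, bead4 from where it was at the start of the episode above 0.015 m or distance of each of bead0, bead2, bead5 from where it was at the start of the episode above 0.015 m or distance of each of bead0, bead3, bead4 from where it was at the start of the episode above 0.015 m or distance of each of bead0, bead3, bead5 from where it was at the start of the episode above 0.015 m or distance of each of bead0, bead4, bead5 from where it was at the start of the episode above 0.015 m or distance of each of bead1, bead2, bead3 from where it was at the start of the episode above 0.015 m or distance of each of bead1, bead2, bead4 from where it was at the start of the episode above 0.015 m or distance of each of bead1, bead2, bead5 from where it was at the start of the episode above 0.015 m or distance of each of bead1, bead3, bead4 from where it was at the start of the episode above 0.015 m or distance of each of bead1, bead3, bead5 from where it was at the start of the episode above 0.015 m or distance of each of bead1, bead4, bead5 from where it was at the start of the episode above 0.015 m or distance of each of bead2, bead3, bead4 from where it was at the start of the episode above 0.015 m or distance of each of bead2, bead3, bead5 from where it was at the start of the episode above 0.015 m or distance of each of bead2, bead4, bead5 from where it was at the start of the episode above 0.015 m or distance of each of bead3, bead4, bead5 from where it was at the start of the episode above 0.015 m)))).
9. the rod stands in its holder's hole again, let go (z of rod_tip in the frame of holder_hole0 below -0.04 m and horizontal distance between rod_tip and holder_hole0 below 0.01 m and angle between rod's own z axis and vertical below 0.2 rad and contact force between the fingers and rod below 0.1 N), for 0.2 s.
10. the plunger is pulled back at least 20 mm by the fingers and held (value of joint plunger above 0.02 m and contact force between the fingers and station above 3 N), for 0.3 s.
At the end, for the whole second after the job is handed in: The fingers hold the plunger (over 3 N) at 20 mm or more of its 25 mm travel through the last second; the rod stands in its holder, tip 40 mm or more down the hole, tilted under 0.2 rad; all six beads are in the pot; no bystander is over 30 mm from where it began (all of step 10 and z of rod_tip in the frame of holder_hole0 below -0.04 m and horizontal distance between rod_tip and holder_hole0 below 0.01 m and angle between rod's own z axis and vertical below 0.2 rad and z of each of bead0, bead1, bead2, bead3, bead4, bead5 in the frame of pot_floor below 0.06 m and horizontal distance between each of bead0, bead1, bead2, bead3, bead4, bead5 and pot_floor below 0.055 m and distance of each of weight, jar, dish, brush, clamp_ring, wrench from where it was at the start of the episode below 0.03 m); the arm keeps its last pose, push and grip.
It fails at once if a bead leaves the pot (horizontal distance between any of bead0, bead1, bead2, bead3, bead4, bead5 and pot_floor above 0.065 m).
It fails at once if a bystander is moved by more than 30 mm (distance of any of weight, jar, dish, brush, clamp_ring, wrench from where it was at the start of the episode above 0.03 m).
It also fails if it takes over 72 s, if anything falls off the work surface, if the arm or the gripper's body presses on something with over 40 N, if the wrist force passes 120 N, or if a joint passes its speed limit or range.

### The arm

A 6-joint arm with a two-finger parallel gripper is mounted at the origin on the work surface. World frame = base frame: x ahead of the robot, y to its left, z up, the work surface at z = 0. Lengths are in m, angles in rad, forces in N, time in s.
With the tool pointing down it reaches from about 0.35 to 0.875 m from the base axis. Payload 4.2 kg.
Tool frame: the origin (TCP) lies at the very end of the fingers, on their centre line; the grasp point (between the pads) lies 19 mm behind it; z points along the fingers, y is the direction in which the jaws open and shut (so a half turn about z gives the same grasp; the last joint's range is limited). The gripper opens to 87 mm and grips with 3 to 60 N. Pads are 19 mm wide; open, the fingers measure 117 mm over their backs; the gripper's body (75 mm by 190 mm) begins 51 mm behind the grasp point.
Start: joints at [1.38, 0.385, 0.008, 0, -1.194, -0.259], TCP at [0.272, 0.563, 0.223] pointing down, gripper open.
Joint ranges: [-3.14, 3.14], [-1.21, 2.06], [-1.07, 1.41], [-3.16, 2.05], [-2.99, -0.16], [-3.1, 3.1]. Speed limits (rad/s): [2.79, 2.79, 3.14, 3.14, 3.14, 3.14].

### API

Orientations are given as a rotation vector (axis times angle).
In Python, from station import telemetry, imaging, order gives the robot as it stands.
- The arm moves only by the tool play_rows, never from a script. Its arguments are lists of equal length, an entry for each row: "jaw": the opening, from 0 (shut) to 1 (fully open); "delta_pos": the shift along the tool's x, y, z in m, a list of three; "roll": the turn about the tool's z in rad. A call has 1 to 12 rows; each row shifts and turns the commanded pose from where the row before left it, along the tool's axes as they then stand; what a row does not reach is not made up. A row lasts 1/10 s, in which the tool goes at most 50 mm and 8.59 degrees, less where a joint would pass 70% of its speed; a pose out of reach is approached as far as the arm can. A call with a gripper value outside its range is refused whole. The fingers move at their own pace and stop on an object; the grip force is fixed at half the most. Time passes only in rows, so rows that do not move let the fingers close. It gives the time, the measured TCP pose, the force and the opening at its end, in the units of the state.
- telemetry.get_obs(): the state, without advancing time (a new reading comes with each control period).
- imaging.get_image(name): name is "scene" or "top" or "wrist"; returns the picture (384x512x3 uint8, blue, green, red); there is no depth.
- imaging.get_calibration(name): a dict with "fx", "fy", "cx", "cy" (pixels), "k1" (the pictures are not rectified: a ray, as slopes to the right and down, at radius r is drawn at 1 + k1 r^2 times it, then the intrinsics apply), "pose" (4x4, takes a point from camera to world coordinates). Camera axes: x right, y down, z forward; pixel columns grow to the right and rows downward; lengths in m; the calibration is good to about 2 mm. A picture is of the moment at which its call begins: read the wrist's pose just before it. get_calibration takes no time and is no camera call; for the wrist camera it gives the pose at the moment of the call.
- order.sign_off(): hands the job in, once; it reports no verdict.
The state is a dict: "clock": time; "joints": joint angles; "joint_velocities": joint speeds; "tau": joint torques, N m; "ee_pos": TCP position; "orientation": TCP orientation; "force": force on the tool from outside, world axes, zero at the start; "wrist_torque": the same for the moment, N m; "opening": opening from 0.0 (shut) to 1.0 (fully open).
Only numpy, scipy, OpenCV 4.12 (cv2) and the standard library are available. Lean on these libraries where they do the work, as an engineer would, in place of code of your own. Each camera call takes 0.05 s, during which the arm holds its last target.

## Working session

There is one attempt and no reset: what is moved stays moved. The work goes in short steps, Python scripts to look and compute and a tool call to move; the robot and the scene stay as the last step left them, time stands still between calls to the robot, and variables do not carry over. Pictures are saved under pics/ and viewed, and the job is handed in when it is done.

Besides the shell and the picture viewer there is one more tool, called as name(argument=value, ...) on one line, values as JSON. play_rows: Moves the arm, as the interface text tells. Its arguments: {"type":"object","properties":{"jaw":{"type":"array"},"delta_pos":{"type":"array"},"roll":{"type":"array"}},"required":["jaw","delta_pos","roll"]}

```bash
ls; mkdir -p pics; python3 - <<'E'
from station import telemetry, imaging, order
import cv2
print(telemetry.get_obs())
for n in ("scene","top","wrist"):
    c=imaging.get_calibration(n); print(n,c)
    cv2.imwrite(f"pics/{n}0.png",imaging.get_image(n))
E
```

```text
pics
{'clock': 0.0, 'joints': array([ 1.37959198e+00,  3.85564807e-01,  6.61518049e-03, -5.35117962e-04,
       -1.19398151e+00, -2.58590802e-01]), 'joint_velocities': array([ 0.00050099, -0.0014141 ,  0.00056697, -0.00090033,  0.00180474,
        0.00118261]), 'tau': array([-1.31746994e-03, -3.90673077e+01,  1.87405872e+01,  4.21999231e+00,
        1.09845304e-02, -1.92192224e-04]), 'ee_pos': array([0.27145432, 0.56229774, 0.22144509]), 'orientation': array([ 3.06031239e+00, -7.00418180e-01, -6.67394363e-04]), 'force': array([-0.19706252,  0.50128396,  0.05572352]), 'wrist_torque': array([-0.06009808, -0.02767668, -0.01679579]), 'opening': 1.0003031412585546}
scene {'fx': 487.39721562249355, 'fy': 487.39721562249355, 'cx': 254.9321244935579, 'cy': 193.9421824623597, 'k1': -0.046402313094562726, 'pose': array([[ 3.74955467e-01,  5.69827853e-01, -7.31234993e-01,
         1.58796924e+00],
       [ 9.27042714e-01, -2.30859264e-01,  2.95458637e-01,
        -3.90720431e-01],
       [-4.51811679e-04, -7.88669904e-01, -6.14816703e-01,
         1.01285396e+00],
       [ 0.00000000e+00,  0.00000000e+00,  0.00000000e+00,
         1.00000000e+00]])}
top {'fx': 381.36923233248683, 'fy': 381.36923233248683, 'cx': 253.53124215562548, 'cy': 188.52316391080117, 'k1': -0.050332152828204295, 'pose': array([[ 0.02731756, -0.99585564,  0.08674842,  0.3991223 ],
       [-0.99883509, -0.03064613, -0.03727312,  0.05230598],
       [ 0.03977715, -0.08562916, -0.99553273,  1.1107738 ],
       [ 0.        ,  0.        ,  0.        ,  1.        ]])}
wrist {'fx': 269.15504141703116, 'fy': 269.15504141703116, 'cx': 257.3507121912189, 'cy': 192.31386942856892, 'k1': -0.06093739714878397, 'pose': array([[-0.43649635, -0.86678632, -0.2411481 ,  0.33703443],
       [-0.8997047 ,  0.42098452,  0.11534072,  0.53082377],
       [ 0.00154386,  0.26730788, -0.96360994,  0.38321924],
       [ 0.        ,  0.        ,  0.        ,  1.        ]])}
```

View pics/scene0.png

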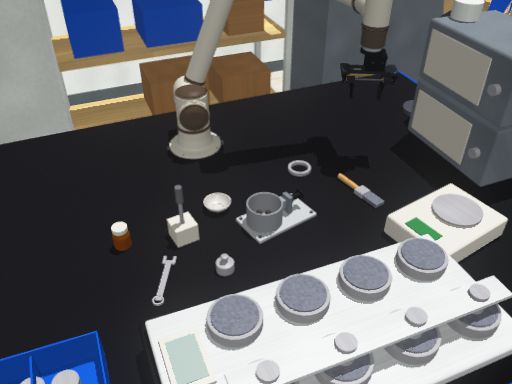

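View pics/top0.png

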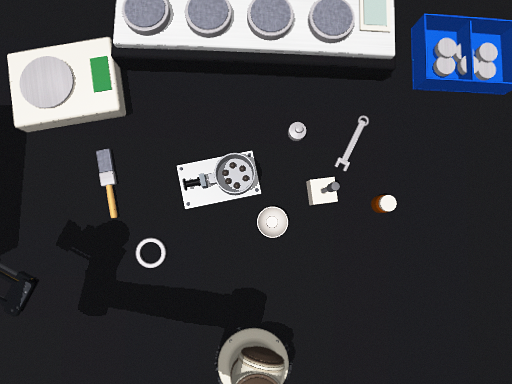

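View pics/wrist0.png

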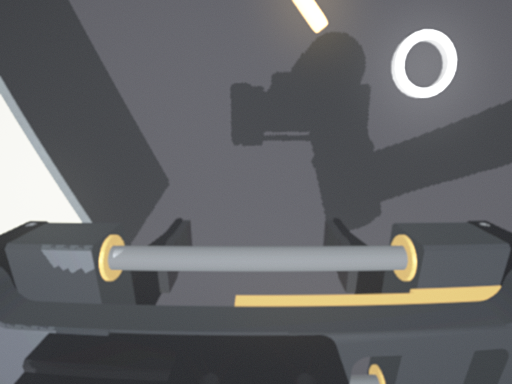

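The scene picture shows the holder and rod at about (182,230), the station at (275,215), the dish, jar, weight and wrench around them. The top picture shows the pot at (237,174), the knob at about (190,183) and the holder at (322,191) with the rod's grip at (334,187). I'll zoom in on these.

```bash
cat > h.py <<'E'
import numpy as np, cv2
from station import telemetry, imaging, order
from scipy.spatial.transform import Rotation as R
def ray(n,u,v,c=None):
    c=c or imaging.get_calibration(n)
    x=(u-c['cx'])/c['fx']; y=(v-c['cy'])/c['fy']; x0,y0=x,y
    for _ in range(20):
        s=1+c['k1']*(x*x+y*y); x,y=x0/s,y0/s
    P=np.array(c['pose']); return P[:3,3],P[:3,:3]@np.array([x,y,1.])
def atz(n,u,v,z,c=None):
    o,d=ray(n,u,v,c); return o+d*(z-o[2])/d[2]
def proj(n,p,c=None):
    c=c or imaging.get_calibration(n); P=np.array(c['pose'])
    q=P[:3,:3].T@(np.asarray(p,float)-P[:3,3]); x,y=q[:2]/q[2]; s=1+c['k1']*(x*x+y*y)
    return np.array([c['fx']*x*s+c['cx'],c['fy']*y*s+c['cy']])
def crop(src,dst,x,y,w,h,k):
    im=cv2.imread(src)[y:y+h,x:x+w]; im=cv2.resize(im,None,fx=k,fy=k,interpolation=cv2.INTER_CUBIC)
    cv2.imwrite(dst,im)
E
python3 - <<'E'
from h import *
crop("pics/top0.png","pics/t1.png",170,140,100,75,8)
crop("pics/top0.png","pics/t2.png",290,140,120,90,6)
crop("pics/scene0.png","pics/s1.png",155,175,100,75,8)
crop("pics/scene0.png","pics/s2.png",230,175,100,75,8)
E
```

```text
(no output)
```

View pics/t1.png

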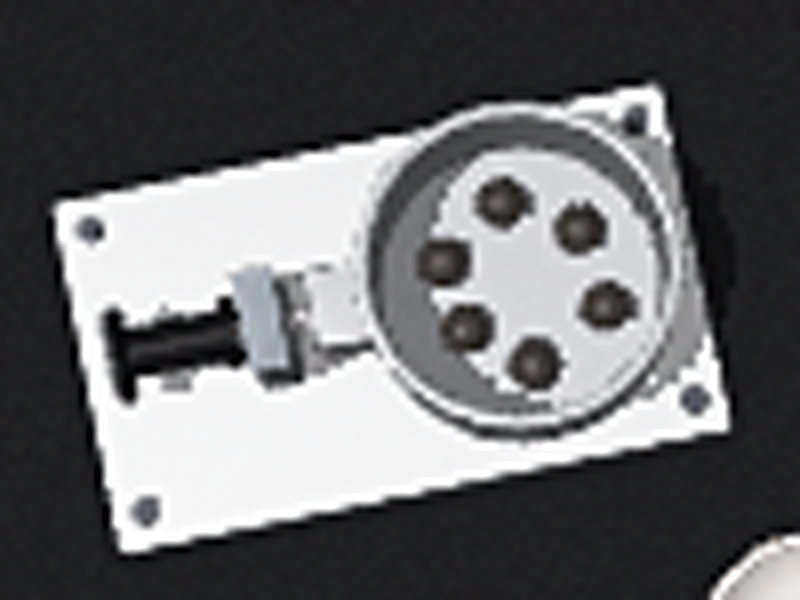

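View pics/t2.png

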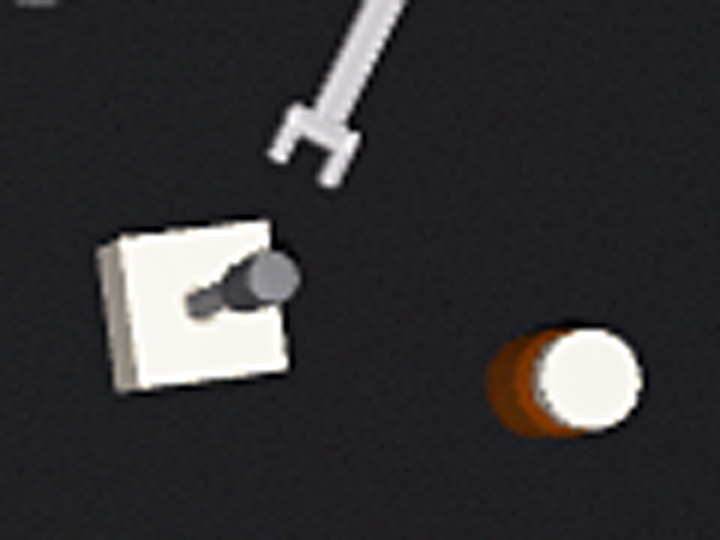

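View pics/s1.png

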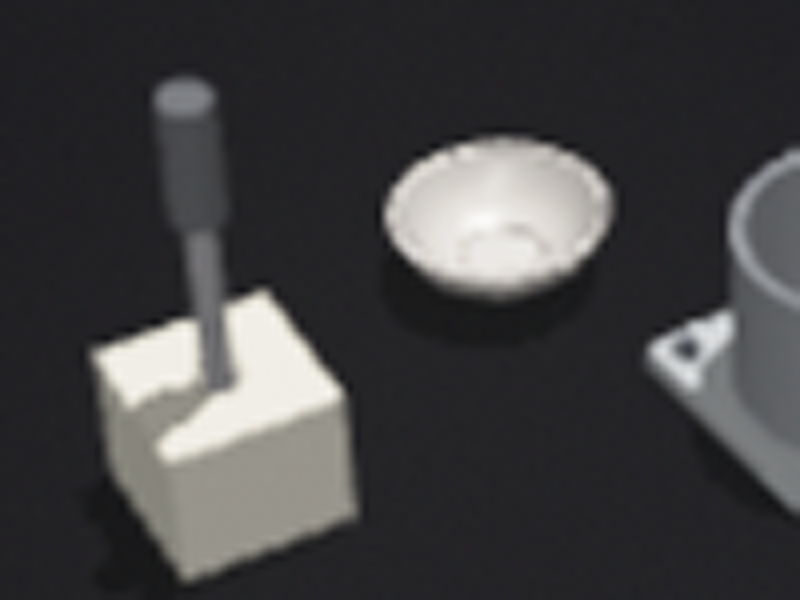

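View pics/s2.png

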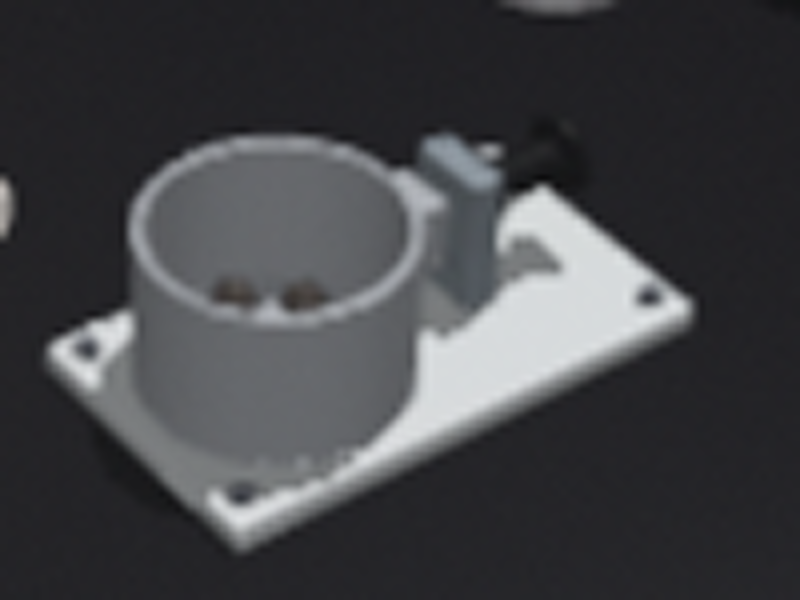

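```bash
python3 - <<'E'
from h import *
T=lambda X,Y,k,x,y:((X+.5)/k-.5+x,(Y+.5)/k-.5+y)
np.set_printoptions(precision=4,suppress=True)
print("plate top")
c=[atz("top",*T(X,Y,8,170,140),0.012) for X,Y in [(55,205),(658,85),(730,430),(122,552)]]
c=np.array(c); print(c); print([np.linalg.norm(c[i]-c[(i+1)%4]) for i in range(4)], c.mean(0))
for a,b in((1,0),(2,3)): d=c[a]-c[b]; print('ydir ang',np.degrees(np.arctan2(-d[1],-d[0])))
for a,b in((1,2),(0,3)): d=c[a]-c[b]; print('xdir ang',np.degrees(np.arctan2(d[1],d[0])))
s=np.array([atz("scene",*T(X,Y,8,230,175),0.012) for X,Y in [(240,535),(48,350),(690,300)]]); print("scene plate",s)
print("rim top"); 
for X,Y in[(520,102),(520,438),(355,270),(686,262)]: print(atz("top",*T(X,Y,8,170,140),0.085))
print("rim scene")
for X,Y in[(128,225),(428,225),(270,135),(280,327)]: print(atz("scene",*T(X,Y,8,230,175),0.085))
print("knob", atz("top",*T(120,355,8,170,140),0.056),atz("top",*T(185,343,8,170,140),0.065),atz("top",*T(112,355,8,170,140),0.056), atz("top",*T(262,325,8,170,140),0.076))
print("holder top")
for X,Y in[(118,236),(268,220),(288,370),(135,390)]: print(atz("top",*T(X,Y,6,290,140),0.06))
print("holder scene")
for X,Y in[(92,350),(265,290),(345,392),(165,465)]: print(atz("scene",*T(X,Y,8,155,175),0.06))
o1,d1=ray("top",*T(274,277,6,290,140)); o2,d2=ray("scene",*T(185,98,8,155,175))
A=np.stack([d1,-d2],1); t=np.linalg.lstsq(A,o2-o1,rcond=None)[0]; print("rod top",o1+t[0]*d1,o2+t[1]*d2)
print("rod at mouth", atz("top",*T(200,302,6,290,140),0.06),atz("scene",*T(217,385,8,155,175),0.06))
print("rod top at .19", atz("top",*T(274,277,6,290,140),0.19),atz("scene",*T(185,98,8,155,175),0.19))
E
```

```text
plate top
[[ 0.5557  0.2361  0.012 ]
 [ 0.607   0.0193  0.012 ]
 [ 0.4816 -0.0103  0.012 ]
 [ 0.4312  0.2066  0.012 ]]
[np.float64(0.2228095147875255), np.float64(0.12885454953122924), np.float64(0.2226448522987042), np.float64(0.12798102152080276)] [0.5189 0.1129 0.012 ]
ydir ang 103.31414971799546
ydir ang 103.08937006120989
xdir ang 13.255732214630955
xdir ang 13.329818249765308
scene plate [[ 0.6155  0.017   0.012 ]
 [ 0.4901 -0.0128  0.012 ]
 [ 0.5577  0.235   0.012 ]]
rim top
[0.5857 0.0682 0.085 ]
[0.4713 0.0646 0.085 ]
[0.5264 0.122  0.085 ]
[0.5328 0.0103 0.085 ]
rim scene
[0.5137 0.0127 0.085 ]
[0.5563 0.1179 0.085 ]
[0.4825 0.0841 0.085 ]
[0.59   0.0429 0.085 ]
knob [0.4979 0.204  0.056 ] [0.5019 0.1806 0.065 ] [0.4978 0.2067 0.056 ] [0.5077 0.1535 0.076 ]
holder top
[ 0.5224 -0.142   0.06  ]
[ 0.5322 -0.2126  0.06  ]
[ 0.4623 -0.2227  0.06  ]
[ 0.4509 -0.151   0.06  ]
holder scene
[ 0.4648 -0.2238  0.06  ]
[ 0.4553 -0.1541  0.06  ]
[ 0.5231 -0.1428  0.06  ]
[ 0.537  -0.2147  0.06  ]
rod top [ 0.4927 -0.1835  0.1864] [ 0.493  -0.1828  0.1863]
rod at mouth [ 0.4927 -0.1809  0.06  ] [ 0.5016 -0.1856  0.06  ]
rod top at .19 [ 0.4924 -0.1825  0.19  ] [ 0.4979 -0.1837  0.19  ]
```

Measured from the top picture, the plate comes out 223 x 128 mm (given 225 x 130), its yaw is about 13.25°, and the pot's axis is near (0.53, 0.066). The holder is at about (0.492, -0.182), and the rod's top is at 0.187 to 0.19, as it should be. I'll turn the tool so that its x is -station y and its y is -station x, then look with the wrist camera over the station.

play_rows(jaw=[1,1,1,1,1,1], delta_pos=[[0,0,-0.01],[0,0,-0.01],[0,0,-0.01],[0,0,-0.01],[0,0,-0.01],[0,0,-0.01]], roll=[0.1483,0.1483,0.1483,0.1483,0.1483,0.1483])

```text
clock: 0.75
ee_pos: [0.2716, 0.5626, 0.2825]
orientation: [2.456, -1.957, 0.0]
force: [0.3, -0.4, -0.2]
opening: 0.997
```

```bash
cat >> h.py <<'E'
def go(target, p=None):
    "tool-frame delta from measured pose to world target"
    o=telemetry.get_obs(); Rm=R.from_rotvec(o['orientation']).as_matrix()
    p=o['ee_pos'] if p is None else p
    print('ee',o['ee_pos'].round(4),'yaw x',np.degrees(np.arctan2(Rm[1,0],Rm[0,0])).round(2),'t',round(o['clock'],2),'F',o['force'].round(1),'op',round(o['opening'],3))
    print('tool delta',(Rm.T@(np.asarray(target)-p)).round(4))
E
python3 - <<'E'
from h import *
go([.503,.181,.28])
E
```

```text
ee [0.2716 0.5626 0.2825] yaw x -77.11 t 0.75 F [ 0.3 -0.4 -0.2] op 0.997
tool delta [ 0.4236 -0.1404  0.0027]
```

play_rows(jaw=[1,1,1,1,1,1,1,1,1,1,1,1], delta_pos=[[0.02,-0.007,0],[0.04,-0.013,0],[0.043,-0.014,0],[0.043,-0.014,0],[0.043,-0.014,0],[0.043,-0.014,0],[0.043,-0.014,0],[0.043,-0.014,0],[0.043,-0.014,0],[0.04,-0.014,0],[0.023,-0.008,0],[0,0,0]], roll=[0,0,0,0,0,0,0,0,0,0,0,0])

```text
clock: 1.95
ee_pos: [0.5057, 0.1789, 0.2818]
orientation: [2.458, -1.953, -0.001]
force: [-0.6, 0.7, -0.8]
opening: 1.002
```

```bash
python3 - <<'E'
from h import *
import pickle
go([.475,-.111,.25])
c=imaging.get_calibration("wrist"); im=imaging.get_image("wrist"); cv2.imwrite("pics/w1.png",im); pickle.dump(c,open("w1.pkl","wb"))
print(c['pose'].round(3))
cv2.imwrite("pics/w1b.png",cv2.resize(im,None,fx=1.5,fy=1.5,interpolation=cv2.INTER_CUBIC))
for n,p in dict(potrim=(.5285,.0655,.085),floor=(.5285,.0655,.018)).items(): print(n,proj("wrist",p,c))
E
```

```text
ee [0.5057 0.1789 0.2818] yaw x -76.94 t 1.95 F [-0.6  0.7 -0.8] op 1.002
tool delta [0.2754 0.0954 0.0321]
[[-0.975 -0.216 -0.061  0.522]
 [-0.224  0.939  0.26   0.108]
 [ 0.001  0.267 -0.964  0.443]
 [ 0.     0.     0.     1.   ]]
potrim [259.51890234  83.21061846]
floor [259.10846096  88.82009705]
```

View pics/w1b.png

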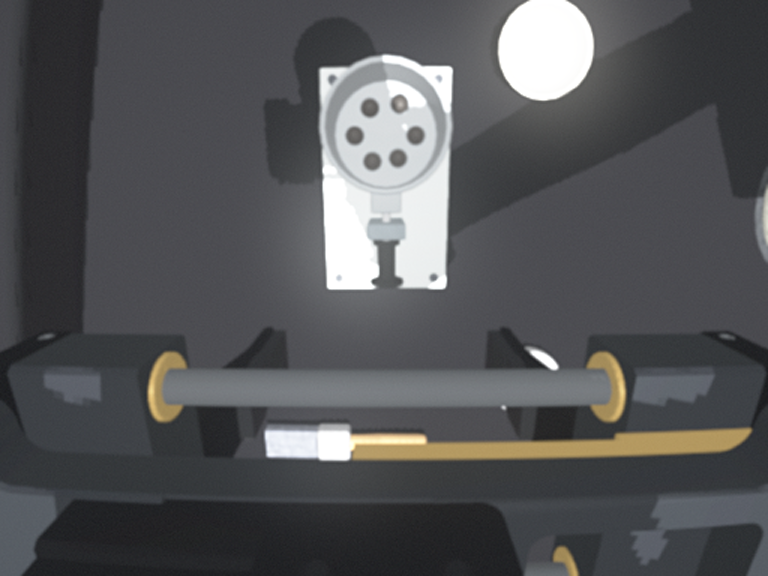

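The wrist picture (scaled 1.5x) shows the pot's rim centred at (385.5,124.5), the knob's outer flange at (387,283), the bracket at (386,229) and the plate's corners at (319,67), (452,66), (447,289), (327,290). The six beads form a ring with a free middle.

```bash
python3 - <<'E'
from h import *
import pickle
np.set_printoptions(precision=4,suppress=True)
c=pickle.load(open("w1.pkl","rb"))
f=lambda X,Y,z:atz("w",(X+.5)/1.5-.5,(Y+.5)/1.5-.5,z,c)
for n,a in dict(rimL=(319,122,.085),rimR=(452,122,.085),rimT=(386,55,.085),rimB=(386,194,.085),c=(385.5,124.5,.085),fl=(387,283,.056),neck=(387,262,.06),br=(386,229,.076),
 p1=(319,67,.012),p2=(452,66,.012),p3=(447,289,.012),p4=(327,290,.012)).items(): print(n,f(*a))
p=[f(*a) for a in((319,67,.012),(452,66,.012),(447,289,.012),(327,290,.012))]
print(np.mean(p,0),[np.linalg.norm(p[i]-p[(i+1)%4]) for i in range(4)])
E
python3 - <<'E'
import sys; sys.path.insert(0,'.')
from h import *
crop("pics/w1.png","pics/w1c.png",200,25,110,180,4)
E
```

```text
rimL [0.5866 0.0761 0.085 ]
rimR [0.4782 0.0512 0.085 ]
rimT [0.5435 0.0133 0.085 ]
rimB [0.5187 0.1214 0.085 ]
c [0.5319 0.0658 0.085 ]
fl [0.4981 0.2064 0.056 ]
neck [0.5031 0.1849 0.06  ]
br [0.5116 0.1521 0.076 ]
p1 [0.6095 0.0192 0.012 ]
p2 [ 0.4827 -0.011   0.012 ]
p3 [0.4288 0.2094 0.012 ]
p4 [0.5585 0.2403 0.012 ]
[0.5199 0.1145 0.012 ] [np.float64(0.13036287092868476), np.float64(0.22685026601131478), np.float64(0.13333824342876305), np.float64(0.2269891853146274)]
```

play_rows(jaw=[1,1,1,1,1,1,1,1,1], delta_pos=[[0.02,0.006,0],[0.035,0.012,0.002],[0.04,0.014,0.005],[0.04,0.014,0.005],[0.04,0.014,0.005],[0.04,0.014,0.005],[0.04,0.014,0.005],[0.02,0.007,0.005],[0,0,0]], roll=[0,0,0,0,0,0,0,0,0])

```text
clock: 2.9
ee_pos: [0.4742, -0.1085, 0.2495]
orientation: [2.46, -1.952, -0.003]
force: [0.2, 0.7, 0.5]
opening: 1.0
```

```bash
python3 - <<'E'
from h import *
import pickle
go([.493,-.182,.25])
c=imaging.get_calibration("wrist"); im=imaging.get_image("wrist"); cv2.imwrite("pics/w2.png",im); pickle.dump(c,open("w2.pkl","wb"))
cv2.imwrite("pics/w2b.png",cv2.resize(im,None,fx=1.5,fy=1.5,interpolation=cv2.INTER_CUBIC))
for p in((.493,-.182,.06),(.493,-.182,.19)): print(proj("wrist",p,c)*1.5)
E
```

```text
ee [ 0.4742 -0.1085  0.2495] yaw x -76.85 t 2.9 F [0.2 0.7 0.5] op 1.0
tool delta [ 0.0758 -0.0015 -0.0005]
[383.30826634 173.2606129 ]
[382.21369005 171.31835217]
```

View pics/w2b.png

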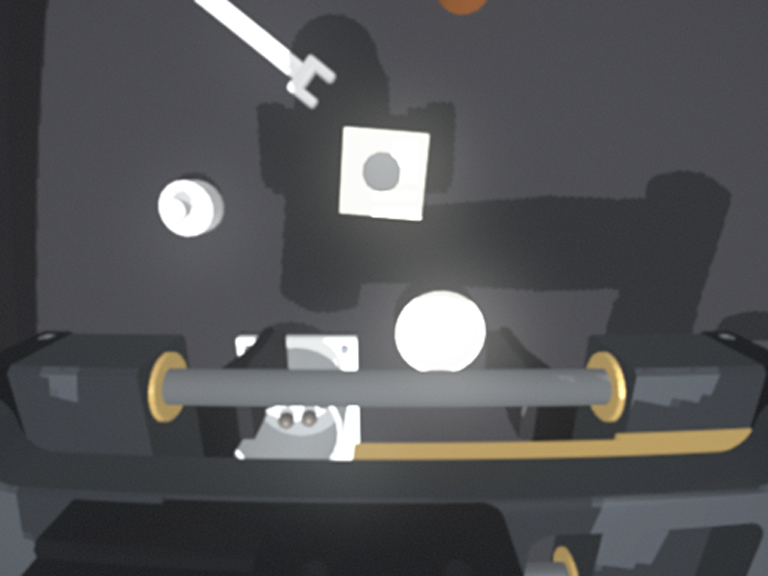

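View pics/w1c.png

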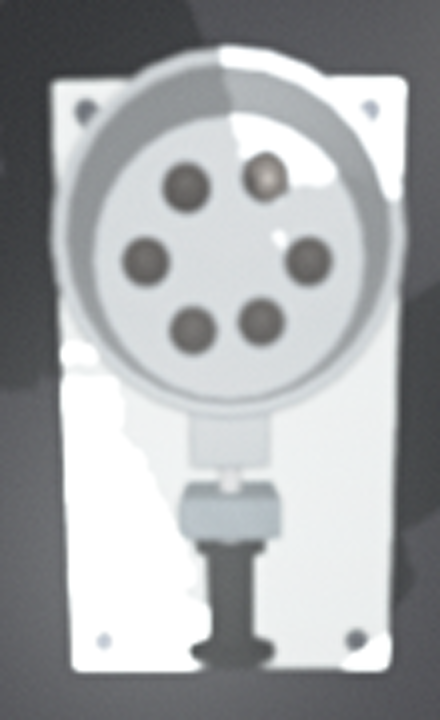

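The rod's top is at (381,172) and the holder's top is centred at (383,173), both within about 1 px of the prediction from (0.493, -0.182). The wrench, weight and dish are all lower than my grasp height. I'll go over the rod and down to grip it.

play_rows(jaw=[1,1,1,1,1,1,1,1,1,1], delta_pos=[[0.02,-0.001,0],[0.03,-0.0005,0],[0.0258,0,0],[0,0,0],[0,0,0.02],[0,0,0.03],[0,0,0.03],[0,0,0.02],[0,0,0.0075],[0,0,0]], roll=[0,0,0,0,0,0,0,0,0,0])

```text
clock: 3.95
ee_pos: [0.4944, -0.1795, 0.1425]
orientation: [2.464, -1.947, -0.002]
force: [-0.1, 0.2, -0.3]
opening: 1.001
```

```bash
python3 - <<'E'
from h import *
go([.493,-.182,.142])
E
```

```text
ee [ 0.4944 -0.1795  0.1425] yaw x -76.63 t 3.95 F [-0.1  0.2 -0.3] op 1.001
tool delta [0.0022 0.0019 0.0005]
```

play_rows(jaw=[1,0,0,0,0,0,0,0,0,0], delta_pos=[[0.002,0.001,0],[0,0,0],[0,0,0],[0,0,0],[0,0,0],[0,0,0],[0,0,0],[0,0,0],[0,0,0],[0,0,0]], roll=[0,0,0,0,0,0,0,0,0,0])

```text
clock: 4.95
ee_pos: [0.494, -0.1829, 0.143]
orientation: [2.463, -1.95, -0.0]
force: [0.2, -0.1, -0.9]
opening: 0.261
```

```bash
python3 - <<'E'
from h import *
for _ in range(1): go([.493,-.182,.142])
cv2.imwrite("pics/s3.png",imaging.get_image("scene")); crop("pics/s3.png","pics/s3c.png",140,130,110,120,5)
E
```

```text
ee [ 0.494  -0.1829  0.143 ] yaw x -76.75 t 4.95 F [ 0.2 -0.1 -0.9] op 0.261
tool delta [-0.0011  0.0008  0.001 ]
```

View pics/s3c.png

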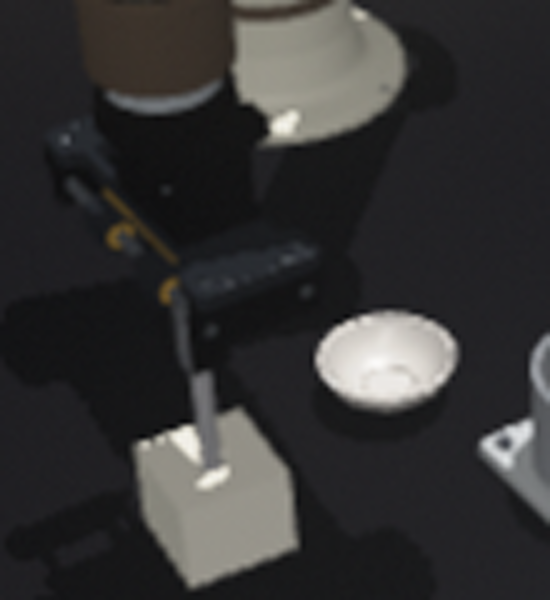

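The opening is 0.261 (22.7 mm) on the 22 mm grip, so the rod is held, and the force is near zero. Now I'll lift it straight out.

play_rows(jaw=[0,0,0,0,0,0,0,0], delta_pos=[[0,0,-0.005],[0,0,-0.01],[0,0,-0.015],[0,0,-0.02],[0,0,-0.02],[0,0,-0.02],[0,0,-0.015],[0,0,0]], roll=[0,0,0,0,0,0,0,0])

```text
clock: 5.8
ee_pos: [0.4954, -0.1832, 0.2512]
orientation: [-2.461, 1.948, -0.009]
force: [-0.1, 0.8, -1.8]
opening: 0.247
```

```bash
python3 - <<'E'
from h import *
go([.493,-.182,.247])
cv2.imwrite("pics/s4.png",imaging.get_image("scene")); crop("pics/s4.png","pics/s4c.png",140,100,110,120,5)
E
```

```text
ee [ 0.4954 -0.1832  0.2512] yaw x -76.73 t 5.8 F [-0.1  0.8 -1.8] op 0.247
tool delta [-0.0017  0.0021  0.0042]
```

View pics/s4c.png

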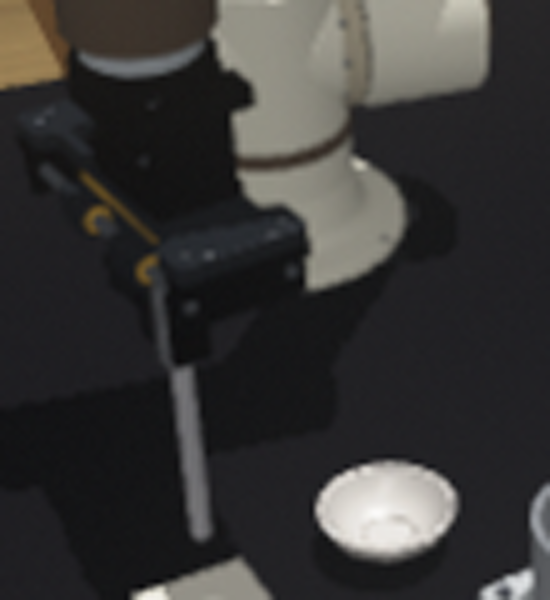

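play_rows(jaw=[0,0,0,0,0,0,0,0,0,0,0], delta_pos=[[-0.01,-0.004,0],[-0.02,-0.008,0],[-0.03,-0.012,0],[-0.03,-0.012,0],[-0.03,-0.012,0],[-0.03,-0.012,0],[-0.03,-0.012,0],[-0.025,-0.01,0],[-0.0175,-0.007,0],[-0.01,-0.0043,0],[0,0,0]], roll=[0,0,0,0,0,0,0,0,0,0,0])

```text
clock: 6.95
ee_pos: [0.5312, 0.066, 0.247]
orientation: [2.463, -1.947, -0.002]
force: [0.0, 0.3, -1.4]
opening: 0.244
```

```bash
python3 - <<'E'
from h import *
go([.531,.0657,.247])
cv2.imwrite("pics/s5.png",imaging.get_image("scene")); crop("pics/s5.png","pics/s5c.png",220,110,120,130,5)
cv2.imwrite("pics/t5.png",imaging.get_image("top")); crop("pics/t5.png","pics/t5c.png",160,120,130,100,5)
E
```

```text
ee [0.5312 0.066  0.247 ] yaw x -76.65 t 6.95 F [ 0.   0.3 -1.4] op 0.244
tool delta [0.0003 0.0003 0.    ]
```

View pics/s5c.png

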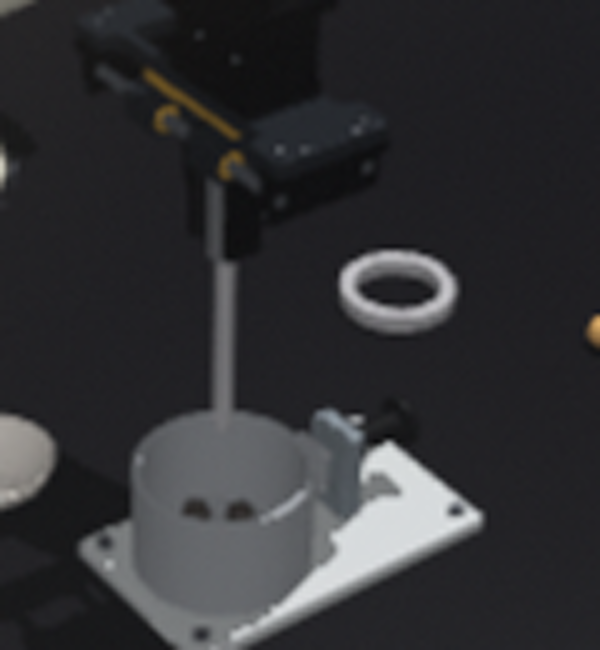

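View pics/t5c.png

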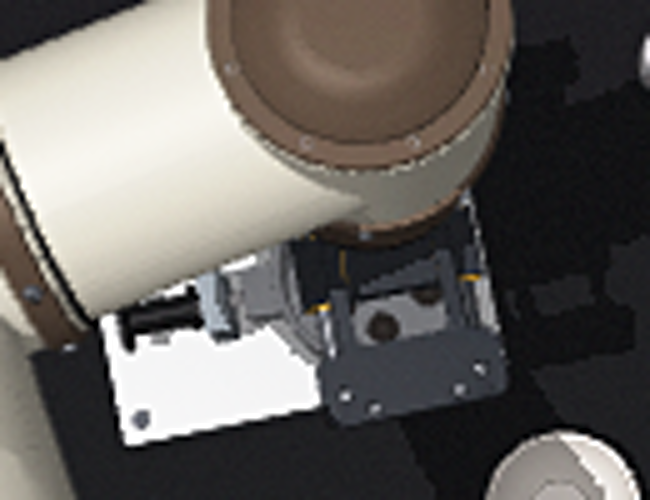

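```bash
python3 - <<'E'
from h import *
for z in (.105,.11,.115,.12,.165): 
    p=proj("scene",(.5312,.066,z)); print(z,p,((p-[220,110])+.5)*5-.5)
p=proj("scene",(.5312,.066,.085)); print(p,((p-[220,110])+.5)*5-.5)
E
```

```text
0.105 [264.09838592 196.72929097] [222.49192961 435.64645484]
0.11 [264.11690586 195.42125061] [222.58452931 429.10625306]
0.115 [264.13549765 194.10769808] [222.67748827 422.5384904 ]
0.12 [264.15416167 192.78860113] [222.77080837 415.94300565]
0.165 [264.32545162 180.66179566] [223.62725812 355.30897832]
[264.02501718 201.90696762] [222.12508591 461.53483808]
```

The scene picture shows the rod upright with its tip at about (223,427) in the crop, over the middle of the pot. That gives a tip height of 0.110 to 0.115, as expected. I'll lower it 88 mm in the free middle.

play_rows(jaw=[0,0,0,0,0,0,0], delta_pos=[[0,0,0.01],[0,0,0.02],[0,0,0.025],[0,0,0.02],[0,0,0.008],[0,0,0.005],[0,0,0]], roll=[0,0,0,0,0,0,0])

```text
clock: 7.75
ee_pos: [0.5316, 0.0644, 0.1599]
orientation: [2.462, -1.951, -0.0]
force: [0.1, 0.4, -0.8]
opening: 0.246
```

```bash
python3 - <<'E'
from h import *
go([.531,.0657,.159])
cv2.imwrite("pics/s6.png",imaging.get_image("scene")); crop("pics/s6.png","pics/s6c.png",220,110,120,130,5)
E
```

```text
ee [0.5316 0.0644 0.1599] yaw x -76.79 t 7.75 F [ 0.1  0.4 -0.8] op 0.246
tool delta [-0.0014  0.0003  0.0009]
```

View pics/s6c.png

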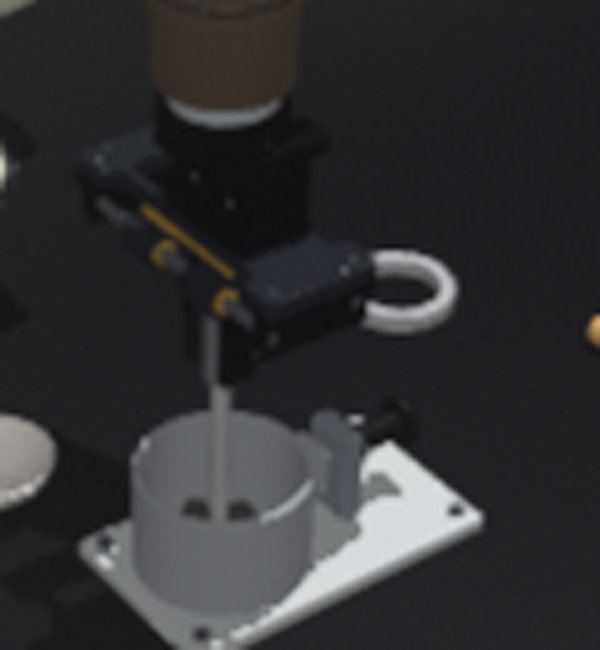

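The rod is down in the pot between the beads with no contact force. Now I'll move it out to +x and start circling.

play_rows(jaw=[0,0,0,0,0,0,0,0,0,0,0,0], delta_pos=[[0,-0.004,0.002],[0,-0.006,0],[0,-0.006,0],[0,-0.005,0],[0,-0.002,0],[0,0,0],[-0.006,0.0008,0],[-0.0055,0.0023,0],[-0.0048,0.0036,0],[-0.0036,0.0048,0],[-0.0023,0.0055,0],[-0.0008,0.006,0]], roll=[0,0,0,0,0,0,0,0,0,0,0,0])

```text
clock: 9.0
ee_pos: [0.5256, 0.0874, 0.1581]
orientation: [-2.463, 1.95, -0.0]
force: [-0.6, 0.1, -0.5]
opening: 0.243
```

```bash
cat > st.py <<'E'
from h import *
o=telemetry.get_obs(); d=o['ee_pos'][:2]-[.531,.0657]; a=np.radians(13.25)
print('station xy',np.round([d[0]*np.cos(a)+d[1]*np.sin(a),-d[0]*np.sin(a)+d[1]*np.cos(a)],4),'z',o['ee_pos'][2].round(4),o['force'].round(1),o['wrist_torque'].round(2),o['clock'])
E
python3 - <<'E'
import st
from h import *
cv2.imwrite("pics/s7.png",imaging.get_image("scene")); crop("pics/s7.png","pics/s7c.png",220,110,120,130,5)
E
```

```text
station xy [-0.0003  0.0224] z 0.1581 [-0.6  0.1 -0.5] [-0.01 -0.1  -0.04] 9.0
```

View pics/s7c.png

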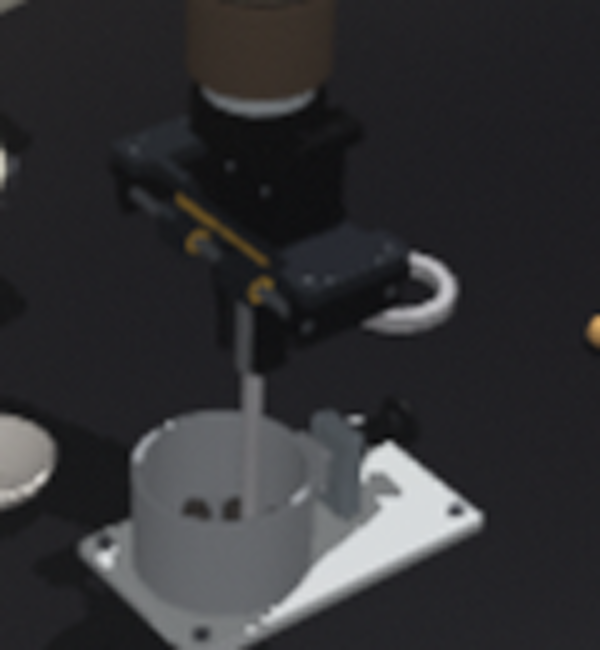

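The rod is still upright with the tip at station (0, 22) mm, and the forces are small. I'll go on for the full three rounds.

play_rows(jaw=[0,0,0,0,0,0,0,0,0,0,0,0], delta_pos=[[0.0008,0.006,0],[0.0023,0.0055,0],[0.0036,0.0048,0],[0.0048,0.0036,0],[0.0055,0.0023,0],[0.006,0.0008,0],[0.006,-0.0008,0],[0.0055,-0.0023,0],[0.0048,-0.0036,0],[0.0036,-0.0048,0],[0.0023,-0.0055,0],[0.0008,-0.006,0]], roll=[0,0,0,0,0,0,0,0,0,0,0,0])

```text
clock: 10.25
ee_pos: [0.5375, 0.0423, 0.158]
orientation: [2.463, -1.951, 0.0]
force: [-1.3, -0.1, -1.3]
opening: 0.244
```

play_rows(jaw=[0,0,0,0,0,0,0,0,0,0,0,0], delta_pos=[[-0.0008,-0.006,0],[-0.0023,-0.0055,0],[-0.0036,-0.0048,0],[-0.0048,-0.0036,0],[-0.0055,-0.0023,0],[-0.006,-0.0008,0],[-0.006,0.0008,0],[-0.0055,0.0023,0],[-0.0048,0.0036,0],[-0.0036,0.0048,0],[-0.0023,0.0055,0],[-0.0008,0.006,0]], roll=[0,0,0,0,0,0,0,0,0,0,0,0])

```text
clock: 11.45
ee_pos: [0.5256, 0.0872, 0.1581]
orientation: [-2.463, 1.95, 0.0]
force: [-0.2, 0.5, -1.6]
opening: 0.247
```

```bash
python3 - <<'E'
import st
from h import *
cv2.imwrite("pics/s8.png",imaging.get_image("scene")); crop("pics/s8.png","pics/s8c.png",220,110,120,130,5)
E
```

```text
station xy [-0.0003  0.0222] z 0.1581 [-0.2  0.5 -1.6] [ 0.09 -0.03  0.02] 11.45
```

View pics/s8c.png

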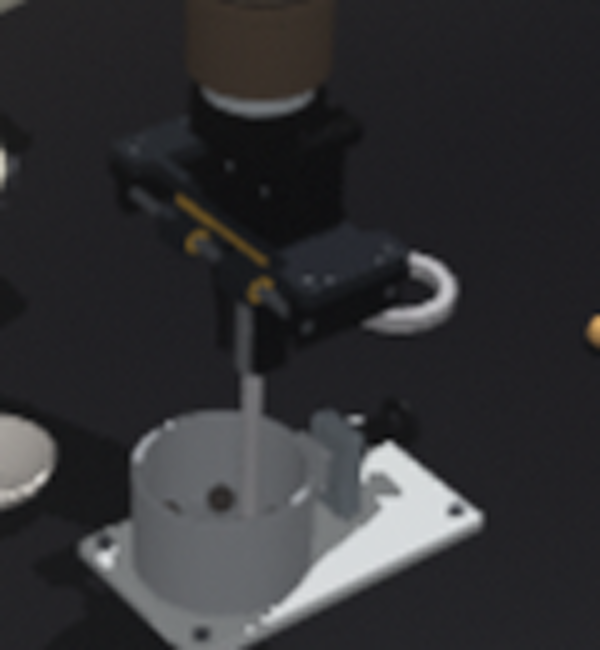

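The beads have moved and the rod is still upright. Two more rounds.

play_rows(jaw=[0,0,0,0,0,0,0,0,0,0,0,0], delta_pos=[[0.0008,0.006,0],[0.0023,0.0055,0],[0.0036,0.0048,0],[0.0048,0.0036,0],[0.0055,0.0023,0],[0.006,0.0008,0],[0.006,-0.0008,0],[0.0055,-0.0023,0],[0.0048,-0.0036,0],[0.0036,-0.0048,0],[0.0023,-0.0055,0],[0.0008,-0.006,0]], roll=[0,0,0,0,0,0,0,0,0,0,0,0])

```text
clock: 12.7
ee_pos: [0.5374, 0.0423, 0.1579]
orientation: [2.463, -1.951, -0.0]
force: [0.2, -0.1, -1.5]
opening: 0.245
```

play_rows(jaw=[0,0,0,0,0,0,0,0,0,0,0,0], delta_pos=[[-0.0008,-0.006,0],[-0.0023,-0.0055,0],[-0.0036,-0.0048,0],[-0.0048,-0.0036,0],[-0.0055,-0.0023,0],[-0.006,-0.0008,0],[-0.006,0.0008,0],[-0.0055,0.0023,0],[-0.0048,0.0036,0],[-0.0036,0.0048,0],[-0.0023,0.0055,0],[-0.0008,0.006,0]], roll=[0,0,0,0,0,0,0,0,0,0,0,0])

```text
clock: 13.9
ee_pos: [0.5256, 0.0872, 0.1581]
orientation: [2.463, -1.95, -0.0]
force: [0.3, -0.2, -0.2]
opening: 0.24
```

play_rows(jaw=[0,0,0,0,0,0,0,0,0,0,0,0], delta_pos=[[0.0008,0.006,0],[0.0023,0.0055,0],[0.0036,0.0048,0],[0.0048,0.0036,0],[0.0055,0.0023,0],[0.006,0.0008,0],[0.006,-0.0008,0],[0.0055,-0.0023,0],[0.0048,-0.0036,0],[0.0036,-0.0048,0],[0.0023,-0.0055,0],[0.0008,-0.006,0]], roll=[0,0,0,0,0,0,0,0,0,0,0,0])

```text
clock: 15.1
ee_pos: [0.5375, 0.0424, 0.158]
orientation: [2.463, -1.951, 0.0]
force: [-0.2, 1.2, -0.8]
opening: 0.249
```

play_rows(jaw=[0,0,0,0,0,0,0,0,0,0,0,0], delta_pos=[[-0.0008,-0.006,0],[-0.0023,-0.0055,0],[-0.0036,-0.0048,0],[-0.0048,-0.0036,0],[-0.0055,-0.0023,0],[-0.006,-0.0008,0],[-0.006,0.0008,0],[-0.0055,0.0023,0],[-0.0048,0.0036,0],[-0.0036,0.0048,0],[-0.0023,0.0055,0],[-0.0008,0.006,0]], roll=[0,0,0,0,0,0,0,0,0,0,0,0])

```text
clock: 16.3
ee_pos: [0.5256, 0.0872, 0.1581]
orientation: [-2.463, 1.95, 0.0]
force: [0.0, -0.3, -1.8]
opening: 0.248
```

```bash
python3 - <<'E'
import st
from h import *
cv2.imwrite("pics/s9.png",imaging.get_image("scene")); crop("pics/s9.png","pics/s9c.png",220,110,120,130,5)
E
```

```text
station xy [-0.0003  0.0222] z 0.1581 [ 0.  -0.3 -1.8] [ 0.08  0.01 -0.05] 16.3
```

View pics/s9c.png

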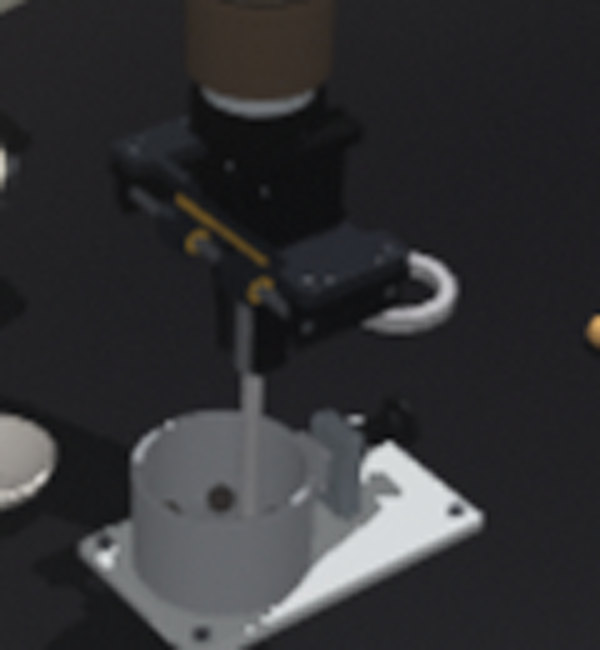

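play_rows(jaw=[0,0,0,0,0,0,0,0,0,0,0,0], delta_pos=[[0.0008,0.006,0],[0.0023,0.0055,0],[0.0036,0.0048,0],[0.0048,0.0036,0],[0.0055,0.0023,0],[0.006,0.0008,0],[0.006,-0.0008,0],[0.0055,-0.0023,0],[0.0048,-0.0036,0],[0.0036,-0.0048,0],[0.0023,-0.0055,0],[0.0008,-0.006,0]], roll=[0,0,0,0,0,0,0,0,0,0,0,0])

```text
clock: 17.55
ee_pos: [0.5375, 0.0423, 0.158]
orientation: [-2.463, 1.951, -0.0]
force: [-0.4, -0.1, -0.8]
opening: 0.25
```

```bash
python3 - <<'E'
import st
from h import *
cv2.imwrite("pics/s10.png",imaging.get_image("scene")); crop("pics/s10.png","pics/s10c.png",220,110,120,130,5)
cv2.imwrite("pics/w10.png",imaging.get_image("wrist"))
E
```

```text
station xy [ 0.001  -0.0242] z 0.158 [-0.4 -0.1 -0.8] [ 0.11 -0.06 -0.03] 17.55
```

View pics/s10c.png

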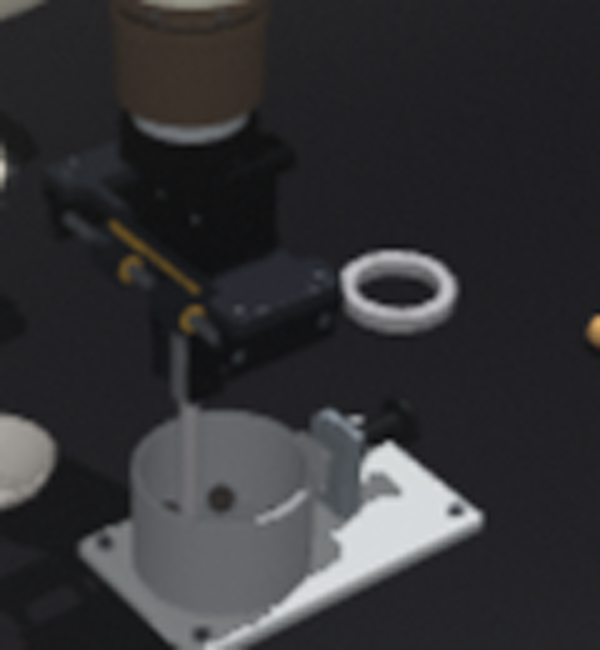

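View pics/w10.png

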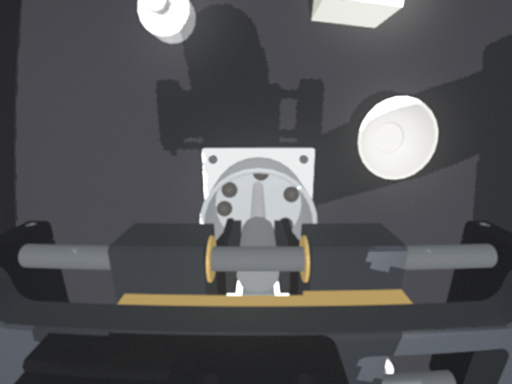

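The scene picture shows the bead at the same place, (220,498), in both phases, so the beads may have been pushed out to the wall and left there. I have to check how far each has moved.

```bash
python3 - <<'E'
from h import *
import pickle
c=pickle.load(open("w1.pkl","rb"))
T=lambda X,Y,k,x,y:((X+.5)/k-.5+x,(Y+.5)/k-.5+y)
a=np.radians(13.25)
def sf(p): d=p[:2]-[.5315,.0657]; return np.array([d[0]*np.cos(a)+d[1]*np.sin(a),-d[0]*np.sin(a)+d[1]*np.cos(a)])
for X,Y in [(186,187),(265,177),(146,262),(308,262),(192,330),(261,322)]:
    s=sf(atz("w",*T(X,Y,4,200,25),.027,c)); print((s*1e3).round(1), round(1e3*np.hypot(*s),1),np.degrees(np.arctan2(s[1],s[0])).round())
im=cv2.imread("pics/w10.png")[140:230,190:330]; im=cv2.convertScaleAbs(im,alpha=1.0); cv2.imwrite("pics/w10c.png",cv2.resize(im,None,fx=5.5,fy=5.5,interpolation=cv2.INTER_CUBIC))
E
```

```text
[ 15.8 -22.8] 27.7 -55.0
[-12.7 -26.1] 29.0 -116.0
[30.8  3. ] 30.9 6.0
[-28.6   3.3] 28.7 173.0
[14.2 27.2] 30.7 62.0
[-11.4  24.5] 27.0 115.0
```

View pics/w10c.png

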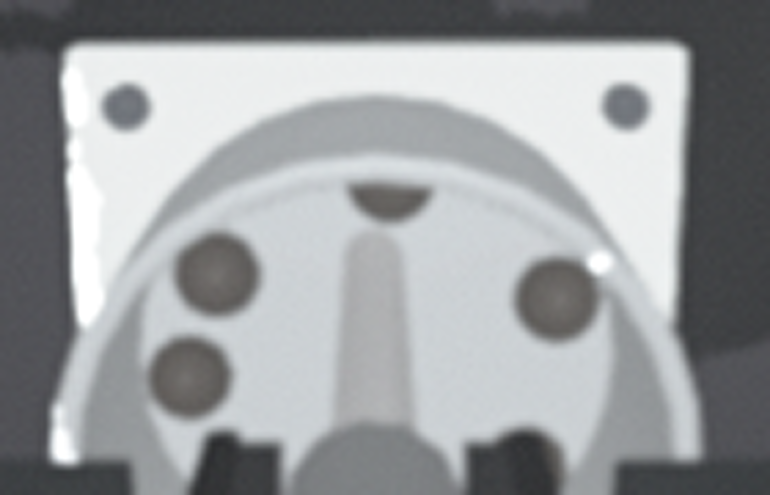

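```bash
python3 - <<'E'
from h import *
c=imaging.get_calibration("wrist")
T=lambda X,Y,k,x,y:((X+.5)/k-.5+x,(Y+.5)/k-.5+y)
a=np.radians(13.25)
def sf(p): d=p[:2]-[.5315,.0657]; return np.array([d[0]*np.cos(a)+d[1]*np.sin(a),-d[0]*np.sin(a)+d[1]*np.cos(a)])
S=np.array([[15.8,-22.8],[-12.7,-26.1],[30.8,3],[-28.6,3.3],[14.2,27.2],[-11.4,24.5]])
for X,Y in [(218,273),(190,377),(390,178),(557,300),(535,470)]:
    s=1e3*sf(atz("w",*T(X,Y,5.5,190,140),.027,c)); print(s.round(1), round(np.hypot(*s),1),np.degrees(np.arctan2(s[1],s[0])).round(),'dists to starts',np.hypot(*(S-s).T).round(1))
E
```

```text
[ 32.4 -19.3] 37.7 -31.0 dists to starts [16.9 45.6 22.4 65.  49.9 61.9]
[38.9  3.1] 39.0 5.0 dists to starts [34.7 59.3  8.1 67.5 34.5 54.6]
[ -2.8 -39. ] 39.1 -94.0 dists to starts [24.7 16.3 53.8 49.6 68.4 64.1]
[-37.2 -13.5] 39.5 -160.0 dists to starts [53.8 27.5 69.9 18.8 65.5 45.9]
[-33.7  24.1] 41.5 144.0 dists to starts [68.2 54.4 67.9 21.4 48.  22.3]
```

Five beads can be seen at about 39 mm radius along the wall. If each came from the nearest start, the moves are about 17, 8, 16, 19 and 22 mm, which probably meets step 8 but with little margin. I'll add a sweep further out (37 mm) between the beads and along the wall, to drive them round.

```bash
python3 - <<'E'
import numpy as np
def rows(pts):
    d=np.diff(np.array(pts),axis=0); return [[round(-y/1e3,4),round(-x/1e3,4),0] for x,y in d]
P=lambda r,t:(r*np.cos(np.radians(t)),r*np.sin(np.radians(t)))
print(rows([(0,-23),(6,-26.3),(12,-29.6),P(37,-62)]))
print(rows([P(37,t) for t in np.linspace(-62,94,13)]))
E
```

```text
[[np.float64(0.0033), np.float64(-0.006), 0], [np.float64(0.0033), np.float64(-0.006), 0], [np.float64(0.0031), np.float64(-0.0054), 0]]
[[np.float64(-0.0047), np.float64(-0.0069), 0], [np.float64(-0.0062), np.float64(-0.0057), 0], [np.float64(-0.0073), np.float64(-0.0041), 0], [np.float64(-0.008), np.float64(-0.0024), 0], [np.float64(-0.0084), np.float64(-0.0005), 0], [np.float64(-0.0083), np.float64(0.0014), 0], [np.float64(-0.0077), np.float64(0.0032), 0], [np.float64(-0.0068), np.float64(0.0049), 0], [np.float64(-0.0056), np.float64(0.0063), 0], [np.float64(-0.004), np.float64(0.0074), 0], [np.float64(-0.0022), np.float64(0.0081), 0], [np.float64(-0.0004), np.float64(0.0084), 0]]
```

play_rows(jaw=[0,0,0,0,0,0], delta_pos=[[0.0033,-0.006,0],[0.0033,-0.006,0],[0.0031,-0.0054,0],[-0.0047,-0.0069,0],[-0.0062,-0.0057,0],[-0.0073,-0.0041,0]], roll=[0,0,0,0,0,0])

```text
clock: 18.25
ee_pos: [0.5668, 0.0581, 0.1576]
orientation: [2.459, -1.947, -0.004]
force: [-4.8, -3.4, 2.0]
opening: 0.247
```

```bash
python3 - <<'E'
import st
E
```

```text
station xy [ 0.0331 -0.0156] z 0.1576 [-4.8 -3.4  2. ] [-1.44  1.79  0.01] 18.25
```

```bash
python3 - <<'E'
from h import *
c=imaging.get_calibration("wrist")
w=imaging.get_image("wrist"); s=imaging.get_image("scene")
cv2.imwrite("pics/w11.png",w);cv2.imwrite("pics/s11.png",s)
a=cv2.resize(w[130:235,180:330],None,fx=3.2,fy=3.2,interpolation=cv2.INTER_CUBIC)
b=cv2.resize(s[130:250,225:305],None,fx=2.8,fy=2.8,interpolation=cv2.INTER_CUBIC)
cv2.imwrite("pics/c11.png",np.hstack([a,b[:336]]))
T=lambda X,Y,k,x,y:((X+.5)/k-.5+x,(Y+.5)/k-.5+y)
E
```

```text
(no output)
```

View pics/c11.png

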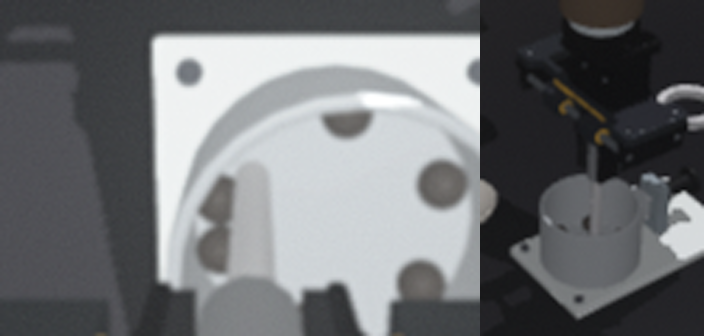

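The picture shows the rod on the inside of two beads, pressing them to the wall on the +x side (left in the crop), with about 6 N of force. I'll back off inward before anything slips.

play_rows(jaw=[0,0,0,0], delta_pos=[[0,0.006,0],[0,0.006,0],[0,0.004,0],[0,0,0]], roll=[0,0,0,0])

```text
clock: 18.75
ee_pos: [0.5522, 0.0549, 0.1585]
orientation: [-2.462, 1.949, -0.001]
force: [0.6, 0.8, -1.4]
opening: 0.25
```

```bash
python3 - <<'E'
import st
from h import *
c=imaging.get_calibration("wrist")
w=imaging.get_image("wrist"); s=imaging.get_image("scene")
cv2.imwrite("pics/w12.png",w);cv2.imwrite("pics/s12.png",s)
cv2.imwrite("pics/c12.png",cv2.resize(w[130:235,170:330],None,fx=5,fy=5,interpolation=cv2.INTER_CUBIC))
cv2.imwrite("pics/d12.png",cv2.resize(s[110:240,220:340],None,fx=4.5,fy=4.5,interpolation=cv2.INTER_CUBIC))
E
```

```text
station xy [ 0.0182 -0.0154] z 0.1585 [ 0.6  0.8 -1.4] [ 0.05 -0.05 -0.03] 18.75
```

View pics/c12.png

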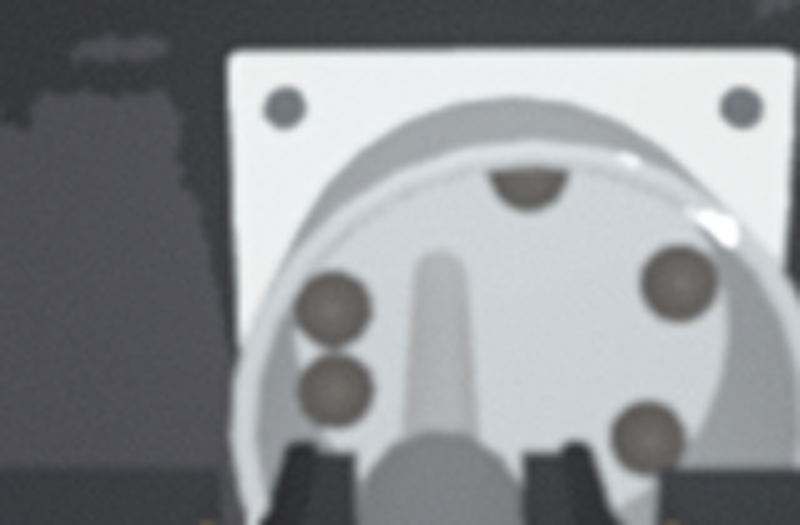

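View pics/d12.png

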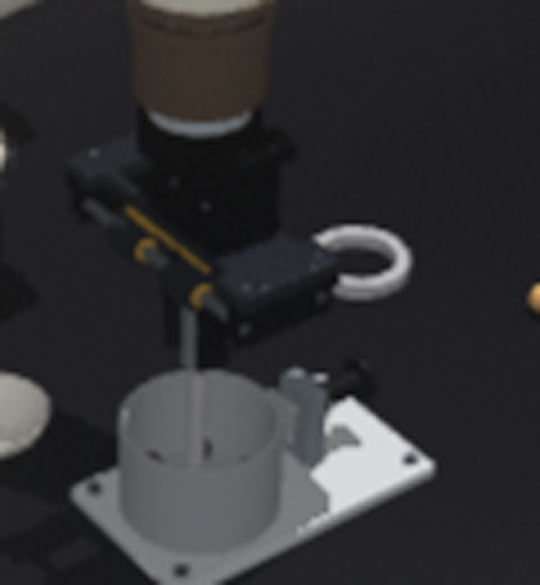

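```bash
python3 - <<'E'
from h import *
c=imaging.get_calibration("wrist")
T=lambda X,Y,k,x,y:((X+.5)/k-.5+x,(Y+.5)/k-.5+y)
a=np.radians(13.25)
def sf(p): d=p[:2]-[.5315,.0657]; return np.array([d[0]*np.cos(a)+d[1]*np.sin(a),-d[0]*np.sin(a)+d[1]*np.cos(a)])
S=np.array([[15.8,-22.8],[-12.7,-26.1],[30.8,3],[-28.6,3.3],[14.2,27.2],[-11.4,24.5]])
for X,Y in [(333,309),(336,390),(528,170),(679,283),(648,437)]:
    s=1e3*sf(atz("w",*T(X,Y,5,170,130),.027,c)); print(s.round(1), round(np.hypot(*s),1),np.degrees(np.arctan2(s[1],s[0])).round(),'dists',np.hypot(*(S-s).T).round(1))
o=telemetry.get_obs(); p=o['ee_pos']
for z in(.018,.025): 
    q=proj("w",[p[0],p[1],z],c); print('tip expected at',((q-[170,130])+.5)*5-.5, 1e3*sf(p))
q=(440,252); print('tip seen',1e3*sf(atz("w",*T(*q,5,170,130),.025,c)))
E
```

```text
[42.1 -8. ] 42.9 -11.0 dists [30.2 57.8 15.8 71.6 44.9 62.6]
[41.9 11.3] 43.4 15.0 dists [43.  66.2 13.9 71.  31.9 54.9]
[ -1.4 -39.6] 39.6 -92.0 dists [24.1 17.6 53.4 50.8 68.6 64.9]
[-35.8 -14. ] 38.4 -159.0 dists [52.4 26.1 68.7 18.7 64.8 45.5]
[-30.3  22.9] 38.0 143.0 dists [64.9 52.1 64.3 19.7 44.7 19. ]
tip expected at [438.81255729 268.03619689] [ 18.24360309 -15.29647886]
tip expected at [438.76198241 275.32973767] [ 18.24360309 -15.29647886]
tip seen [ 17.95581573 -20.69614871]
```

The bead positions now give at least four displacements of 17 mm or more: 30, 17.6, 18.7 and 19 mm. The rod is upright and its tip is at the expected place and depth. I'll visit the -y and +y sides once more, so that step 8 counts, then return to the middle.

play_rows(jaw=[0,0,0,0,0,0,0,0,0,0,0,0], delta_pos=[[0.0025,0.006,0],[0.003,0.006,0],[0.003,0.006,0],[0,0,0],[-0.006,0,0],[-0.008,0,0],[-0.009,0,0],[-0.009,0,0],[-0.008,0,0],[-0.006,0,0],[0,0,0],[0,0,0]], roll=[0,0,0,0,0,0,0,0,0,0,0,0])

```text
clock: 20.05
ee_pos: [0.5263, 0.0874, 0.1581]
orientation: [2.463, -1.95, 0.0]
force: [-1.0, -0.6, -0.9]
opening: 0.245
```

```bash
python3 - <<'E'
import st
from h import *
w=imaging.get_image("wrist"); cv2.imwrite("pics/c13.png",cv2.resize(w[100:235,170:330],None,fx=4,fy=4,interpolation=cv2.INTER_CUBIC))
E
```

```text
station xy [0.0004 0.0222] z 0.1581 [-1.  -0.6 -0.9] [ 0.01 -0.01 -0.01] 20.05
```

View pics/c13.png

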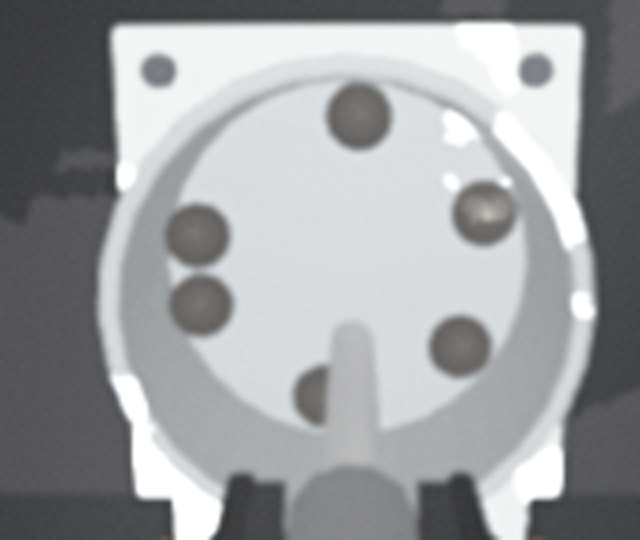

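All six beads show in the pot: (198,235), (201,304), (359,115), (484,212), (460,345), and (322,396) half behind the rod.

```bash
python3 - <<'E'
from h import *
c=imaging.get_calibration("wrist")
T=lambda X,Y,k,x,y:((X+.5)/k-.5+x,(Y+.5)/k-.5+y)
a=np.radians(13.25)
def sf(p): d=p[:2]-[.5315,.0657]; return np.array([d[0]*np.cos(a)+d[1]*np.sin(a),-d[0]*np.sin(a)+d[1]*np.cos(a)])
S=np.array([[15.8,-22.8],[-12.7,-26.1],[30.8,3],[-28.6,3.3],[14.2,27.2],[-11.4,24.5]])
N=np.array([1e3*sf(atz("w",*T(X,Y,4,170,100),.027,c)) for X,Y in [(198,235),(201,304),(359,115),(484,212),(460,345),(325,396)]])
D=np.hypot(*(S[:,None]-N[None]).transpose(2,0,1)); print(N.round(1)); print(D.round(1))
from scipy.optimize import linear_sum_assignment as L
i,j=L(D); print(j,D[i,j].round(1)); i,j=L(D**2); print(j,D[i,j].round(1))
E
```

```text
[[ 41.4  -8.2]
 [ 41.3  11.1]
 [ -2.6 -40.1]
 [-36.5 -14.3]
 [-30.9  22.9]
 [  7.1  37.8]]
[[29.5 42.4 25.2 53.  65.4 61.2]
 [57.  65.6 17.3 26.6 52.3 66.9]
 [15.4 13.2 54.5 69.5 64.8 42.1]
 [70.9 70.3 50.6 19.3 19.8 49.6]
 [44.6 31.6 69.4 65.6 45.3 12.8]
 [62.1 54.4 65.2 46.2 19.6 22.8]]
[0 2 1 3 5 4] [29.5 17.3 13.2 19.3 12.8 19.6]
[0 2 1 3 5 4] [29.5 17.3 13.2 19.3 12.8 19.6]
```

Even with the assignment of beads to start positions that gives the smallest moves, four beads moved 17 mm or more, and the tip is in the +y sector now. I'll go back to the middle, lift out and go over the holder.

play_rows(jaw=[0,0,0,0,0,0,0,0,0,0,0], delta_pos=[[0.006,0,0],[0.009,0,0],[0.008,0,0],[0,0,0],[0,0,-0.01],[0,0,-0.02],[0,0,-0.025],[0,0,-0.02],[0,0,-0.01],[0,0,-0.005],[0,0,0]], roll=[0,0,0,0,0,0,0,0,0,0,0])

```text
clock: 21.2
ee_pos: [0.5316, 0.0649, 0.2483]
orientation: [-2.462, 1.95, -0.0]
force: [-0.3, -1.1, -1.4]
opening: 0.248
```

play_rows(jaw=[0,0,0,0,0,0,0,0,0,0,0,0], delta_pos=[[0.01,0.0043,0],[0.02,0.008,0],[0.03,0.012,0],[0.03,0.012,0],[0.03,0.012,0],[0.03,0.012,0],[0.03,0.012,0],[0.025,0.01,0],[0.0175,0.007,0],[0.01,0.004,0],[0,0,0],[0,0,0]], roll=[0,0,0,0,0,0,0,0,0,0,0,0])

```text
clock: 22.4
ee_pos: [0.4939, -0.1827, 0.2476]
orientation: [2.462, -1.951, -0.001]
force: [0.2, 1.0, -0.6]
opening: 0.247
```

```bash
python3 - <<'E'
from h import *
go([.4935,-.182,.247])
s=imaging.get_image("scene"); t=imaging.get_image("top"); cv2.imwrite("pics/s14.png",s); cv2.imwrite("pics/t14.png",t)
crop("pics/s14.png","pics/s14c.png",150,150,70,100,6)
crop("pics/t14.png","pics/t14c.png",280,150,90,70,8)
go([.4935,-.182,.247])
w=imaging.get_image("wrist"); cv2.imwrite("pics/w14.png",w)
E
```

```text
ee [ 0.4939 -0.1827  0.2476] yaw x -76.77 t 22.4 F [ 0.2  1.  -0.6] op 0.247
tool delta [-0.0007  0.0002  0.0006]
ee [ 0.4942 -0.1822  0.2479] yaw x -76.7 t 22.5 F [ 0.4  0.  -1.2] op 0.243
tool delta [-0.0003  0.0006  0.0009]
```

View pics/s14c.png

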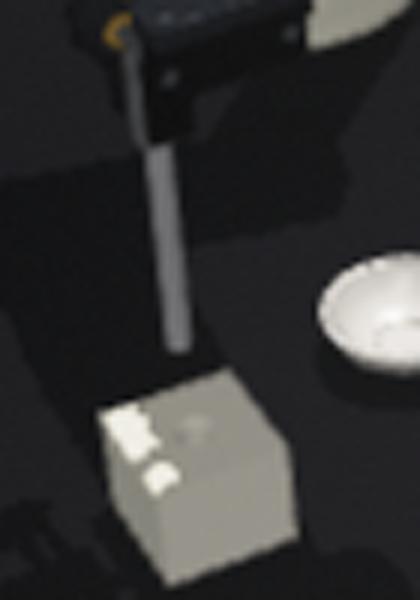

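View pics/w14.png

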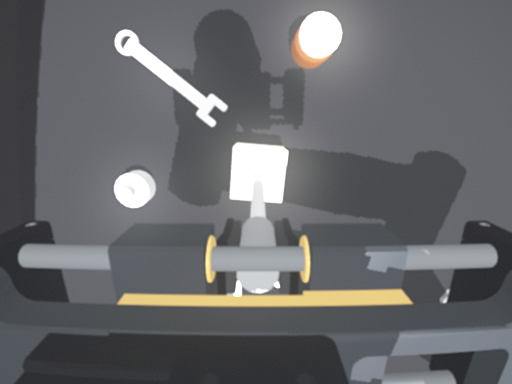

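```bash
python3 - <<'E'
from h import *
T=lambda X,Y,k,x,y:np.array(((X+.5)/k-.5+x,(Y+.5)/k-.5+y))
K=lambda p,k,x,y:((p-[x,y])+.5)*k-.5
print('hole exp',K(proj("scene",(.493,-.182,.06)),6,150,150))
for z in(.109,.114,.119): print('tip ctr exp',K(proj("scene",(.4937,-.1822,z)),6,150,150), 'seen tip->', atz("scene",*T(178,347,6,150,150),z), 'hole seen',atz("scene",*T(195,428,6,150,150),.06))
w=cv2.imread("pics/w14.png"); cv2.imwrite("pics/w14c.png",cv2.resize(w[125:235,200:320],None,fx=6,fy=6,interpolation=cv2.INTER_CUBIC))
c=imaging.get_calibration("wrist"); p=telemetry.get_obs()['ee_pos']
for z in(.109,.114,.119): print('wrist tip exp',K(proj("w",(p[0],p[1],z),c),6,200,125))
print('wrist hole exp',K(proj("w",(.493,-.182,.06),c),6,200,125))
h=np.radians(8)
for s in((35,35),(35,-35),(-35,-35),(-35,35)):
    q=np.array([.493+1e-3*(s[0]*np.cos(h)-s[1]*np.sin(h)),-.182+1e-3*(s[0]*np.sin(h)+s[1]*np.cos(h)),.06]); print('corner',K(proj("w",q,c),6,200,125))
E
```

```text
hole exp [195.1325399  426.21660238]
tip ctr exp [185.75819401 350.97112041] seen tip-> [ 0.48934021 -0.18490634  0.109     ] hole seen [ 0.49427971 -0.18241836  0.06      ]
tip ctr exp [184.78244915 343.01164825] seen tip-> [ 0.49541768 -0.18604487  0.114     ] hole seen [ 0.49427971 -0.18241836  0.06      ]
tip ctr exp [183.80276516 335.01741758] seen tip-> [ 0.50149515 -0.18718341  0.119     ] hole seen [ 0.49427971 -0.18241836  0.06      ]
wrist tip exp [345.45651917 353.51462158]
wrist tip exp [345.43671517 359.78175811]
wrist tip exp [345.41627588 366.25073966]
wrist hole exp [350.96839096 302.72971066]
corner [182.66875769 440.11090549]
corner [203.72781295 129.38428367]
corner [527.19130522 159.11824447]
corner [490.25788475 466.95770405]
```

View pics/w14c.png

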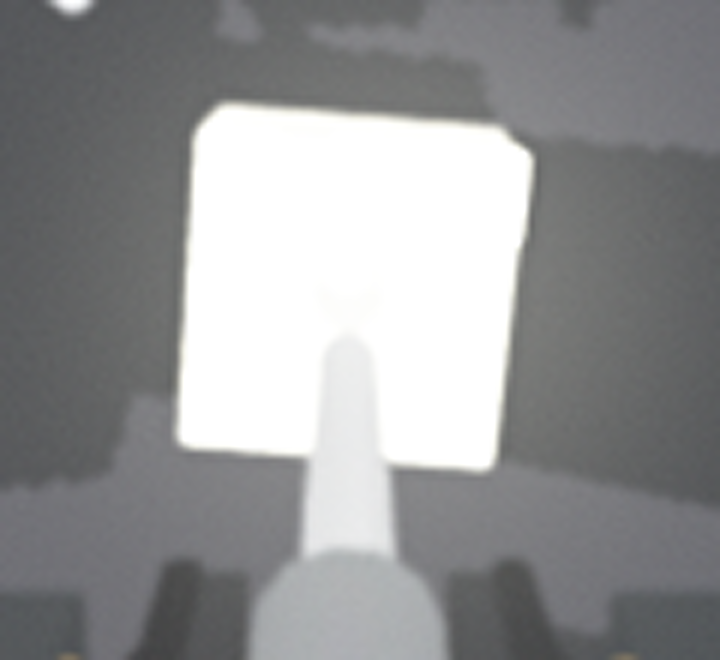

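```bash
python3 - <<'E'
from h import *
a=cv2.imread("pics/s4.png")[150:250,150:215]; b=cv2.imread("pics/s14.png")[150:250,150:215]
f=lambda i:cv2.resize(i,None,fx=5.5,fy=5.5,interpolation=cv2.INTER_CUBIC)
cv2.imwrite("pics/cmp.png",np.hstack([f(a),f(b)]))
E
```

```text
(no output)
```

View pics/cmp.png

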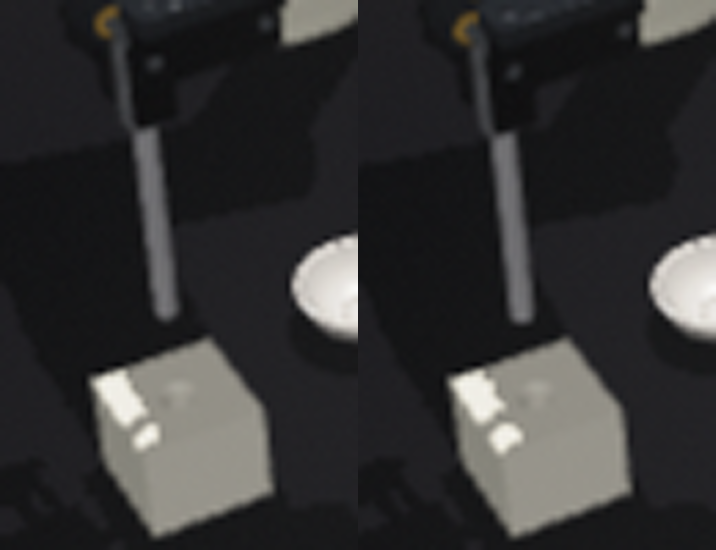

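The before and after views nearly agree: the tip is within about 1.5 mm of where it was right after leaving the hole, and the chamfered mouth takes more than that. I'll go down slowly, correcting 1 mm.

play_rows(jaw=[0,0,0,0,0,0], delta_pos=[[-0.001,0,0.01],[0,0,0.015],[0,0,0.015],[0,0,0.008],[0,0,0],[0,0,0]], roll=[0,0,0,0,0,0])

```text
clock: 23.15
ee_pos: [0.4942, -0.1818, 0.2003]
orientation: [2.463, -1.95, 0.001]
force: [-0.5, 0.2, -0.3]
opening: 0.247
```

```bash
python3 - <<'E'
from h import *
go([.4935,-.182,.247])
s=imaging.get_image("scene"); w=imaging.get_image("wrist")
f=lambda i,k:cv2.resize(i,None,fx=k,fy=k,interpolation=cv2.INTER_CUBIC)
cv2.imwrite("pics/c15.png",np.hstack([f(s[170:250,150:215],5.5),f(w[135:215,220:290],5.5)]))
E
```

```text
ee [ 0.4942 -0.1818  0.2003] yaw x -76.72 t 23.15 F [-0.5  0.2 -0.3] op 0.247
tool delta [ 0.0001  0.0007 -0.0467]
```

View pics/c15.png

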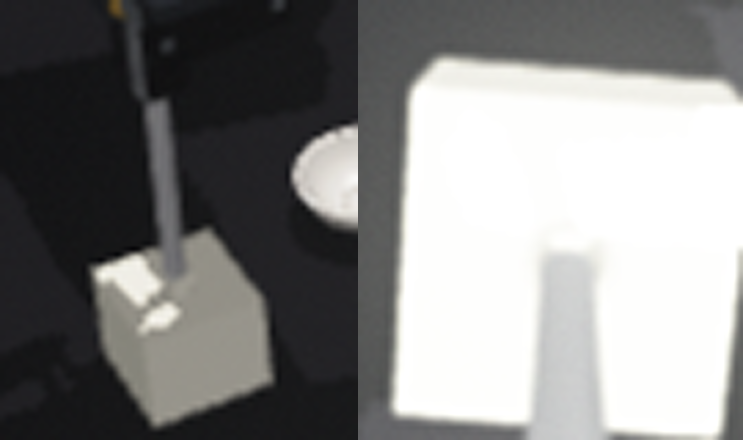

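The tip is right over the hole in both views (wrist column 569 against 570 for the hole). Lowering in.

play_rows(jaw=[0,0,0,0,0], delta_pos=[[0,0,0.005],[0,0,0.006],[0,0,0.006],[0,0,0.003],[0,0,0]], roll=[0,0,0,0,0])

```text
clock: 23.75
ee_pos: [0.4934, -0.1819, 0.1792]
orientation: [2.462, -1.95, -0.002]
force: [-0.6, -0.4, -1.0]
opening: 0.244
```

```bash
python3 - <<'E'
from h import *
go([.4935,-.182,.142])
E
```

```text
ee [ 0.4934 -0.1819  0.1792] yaw x -76.76 t 23.75 F [-0.6 -0.4 -1. ] op 0.244
tool delta [ 0.0002 -0.0001  0.0372]
```

play_rows(jaw=[0,0,0,0,0,0], delta_pos=[[0,0,0.008],[0,0,0.01],[0,0,0.008],[0,0,0.006],[0,0,0.002],[0,0,0]], roll=[0,0,0,0,0,0])

```text
clock: 24.35
ee_pos: [0.4937, -0.1819, 0.1456]
orientation: [2.462, -1.95, -0.001]
force: [0.5, 0.2, -0.4]
opening: 0.246
```

```bash
python3 - <<'E'
from h import *
go([.4935,-.182,.142])
s=imaging.get_image("scene")
f=lambda i,k:cv2.resize(i,None,fx=k,fy=k,interpolation=cv2.INTER_CUBIC)
cv2.imwrite("pics/c16.png",f(s[150:250,140:240],5.5))
E
```

```text
ee [ 0.4937 -0.1819  0.1456] yaw x -76.75 t 24.35 F [ 0.5  0.2 -0.4] op 0.246
tool delta [0.     0.0002 0.0036]
```

View pics/c16.png

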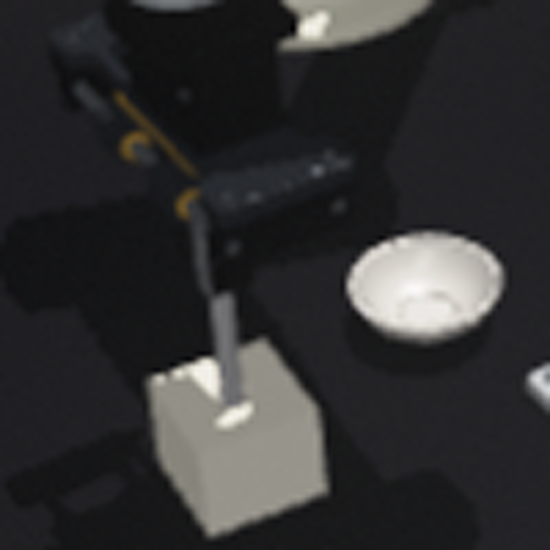

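The rod is in the hole and upright, with almost no force. I'll release and lift straight up.

play_rows(jaw=[0,0,0.4,0.6,0.8,1,1,1,1], delta_pos=[[0,0,0.002],[0,0,0],[0,0,0],[0,0,0],[0,0,0],[0,0,0],[0,0,0],[0,0,0],[0,0,0]], roll=[0,0,0,0,0,0,0,0,0])

```text
clock: 25.3
ee_pos: [0.4939, -0.1819, 0.1441]
orientation: [2.463, -1.95, 0.0]
force: [0.3, -0.0, 0.6]
opening: 0.797
```

play_rows(jaw=[1,1,1,1,1,1,1], delta_pos=[[0,0,-0.01],[0,0,-0.02],[0,0,-0.03],[0,0,-0.03],[0,0,-0.02],[0,0,-0.01],[0,0,0]], roll=[0,0,0,0,0,0,0])

```text
clock: 26.0
ee_pos: [0.4945, -0.182, 0.2658]
orientation: [-2.461, 1.949, -0.005]
force: [0.3, 0.8, -0.4]
opening: 1.001
```

```bash
python3 - <<'E'
from h import *
go([.493,-.182,.262])
s=imaging.get_image("scene")
cv2.imwrite("pics/s17.png",s); crop("pics/s17.png","pics/s17c.png",155,175,100,75,8)
w=imaging.get_image("wrist"); cv2.imwrite("pics/w17.png",w)
E
```

```text
ee [ 0.4945 -0.182   0.2658] yaw x -76.75 t 26.0 F [ 0.3  0.8 -0.4] op 1.001
tool delta [-0.0003  0.0015  0.0038]
```

View pics/s17c.png

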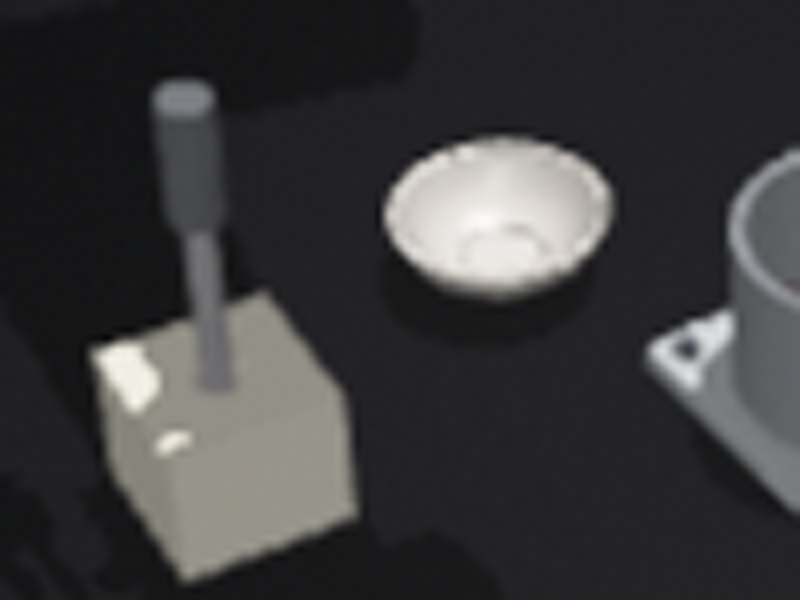

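The rod stands fully home, its top at (185,98) in the crop, the same as at the start. On to the plunger: I'll go over the neck, 5 mm towards its outer flange.

play_rows(jaw=[1,1,1,1,1,1,1,1,1,1,1,1], delta_pos=[[-0.015,-0.004,0],[-0.03,-0.008,0],[-0.04,-0.0105,0],[-0.04,-0.0105,0],[-0.04,-0.0105,0],[-0.04,-0.0105,0],[-0.04,-0.0105,0],[-0.04,-0.0105,0],[-0.035,-0.009,0],[-0.025,-0.0065,0],[-0.0135,-0.0033,0],[0,0,0]], roll=[0,0,0,0,0,0,0,0,0,0,0,0])

```text
clock: 27.3
ee_pos: [0.5026, 0.1896, 0.2625]
orientation: [2.463, -1.946, -0.001]
force: [-0.0, 0.1, -1.0]
opening: 0.999
```

```bash
python3 - <<'E'
from h import *
go([.5026,.1884,.037])
w=imaging.get_image("wrist"); cv2.imwrite("pics/w18.png",w)
c=imaging.get_calibration("wrist"); print('flange',proj("w",(.4985,.206,.056),c),'neck',proj("w",(.5038,.1835,.065),c),'tcp',proj("w",(.5026,.1884,.037),c))
E
```

```text
ee [0.5026 0.1896 0.2625] yaw x -76.64 t 27.3 F [-0.   0.1 -1. ] op 0.999
tool delta [ 0.0009 -0.0004  0.2255]
flange [256.81704794 184.65668919] neck [256.79302029 169.6799405 ] tcp [256.82251097 169.52797403]
```

View pics/w18.png

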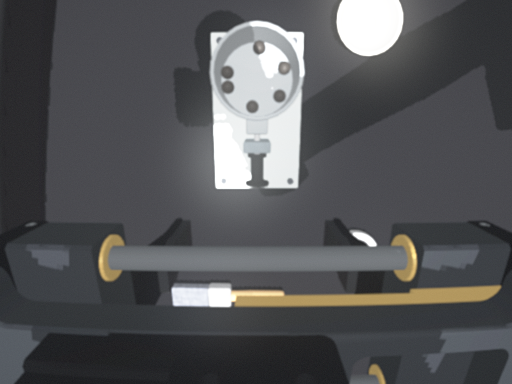

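The flange shows at (257,183), as predicted (257,185), so the aim is good. Going down around the neck.

play_rows(jaw=[1,1,1,1,1,1,1,1,1,1], delta_pos=[[0,0,0.03],[0,0,0.04],[0,0,0.04],[0,0,0.035],[0,0,0.03],[0,0,0.02],[0,0,0.015],[0,0,0.01],[0,0,0.0055],[0,0,0]], roll=[0,0,0,0,0,0,0,0,0,0])

```text
clock: 28.35
ee_pos: [0.5029, 0.1879, 0.0383]
orientation: [2.461, -1.951, -0.0]
force: [-1.2, -0.8, -0.1]
opening: 0.997
```

```bash
python3 - <<'E'
from h import *
go([.5026,.1884,.037])
s=imaging.get_image("scene"); cv2.imwrite("pics/s19.png",s); crop("pics/s19.png","pics/s19c.png",230,140,110,110,5)
E
```

```text
ee [0.5029 0.1879 0.0383] yaw x -76.8 t 28.35 F [-1.2 -0.8 -0.1] op 0.997
tool delta [-0.0006  0.0002  0.0013]
```

View pics/s19c.png

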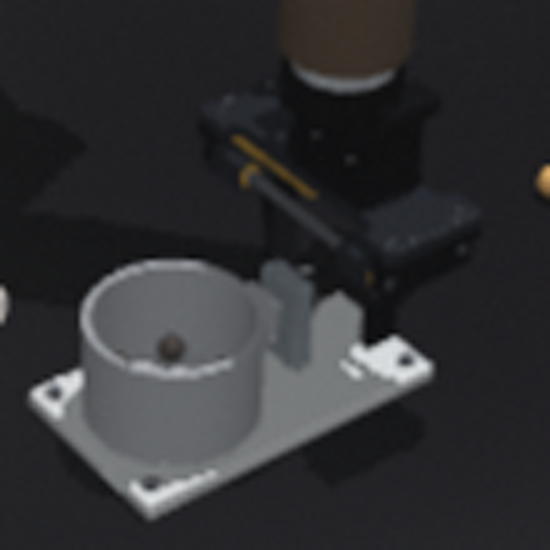

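The fingers are down either side of the knob with no contact. Close on the neck.

play_rows(jaw=[0,0,0,0,0,0,0,0,0,0], delta_pos=[[0,0,0.001],[0,0,0],[0,0,0],[0,0,0],[0,0,0],[0,0,0],[0,0,0],[0,0,0],[0,0,0],[0,0,0]], roll=[0,0,0,0,0,0,0,0,0,0])

```text
clock: 29.4
ee_pos: [0.5035, 0.1887, 0.0376]
orientation: [-2.462, 1.95, -0.001]
force: [1.7, -0.1, -1.5]
opening: 0.195
```

```bash
python3 - <<'E'
from h import *
go([.5026,.1884,.037])
E
```

```text
ee [0.5035 0.1887 0.0376] yaw x -76.74 t 29.4 F [ 1.7 -0.1 -1.5] op 0.195
tool delta [0.0001 0.0009 0.0006]
```

Opening 0.195 is 17 mm, so the fingers are on the 18 mm neck. Pull back along station +y (tool -x).

play_rows(jaw=[0,0,0,0,0,0,0,0], delta_pos=[[-0.003,0,0],[-0.004,0,0],[-0.004,0,0],[-0.004,0,0],[-0.004,0,0],[-0.003,0,0],[-0.002,0,0],[0,0,0]], roll=[0,0,0,0,0,0,0,0])

```text
clock: 30.2
ee_pos: [0.4984, 0.21, 0.0376]
orientation: [2.461, -1.949, 0.003]
force: [6.8, -9.4, -1.4]
opening: 0.196
```

```bash
python3 - <<'E'
from h import *
go([.5035-.2292*.025,.1887+.9734*.025,.0376])
s=imaging.get_image("scene"); cv2.imwrite("pics/s20.png",s); crop("pics/s20.png","pics/s20c.png",230,140,110,110,5)
t=imaging.get_image("top"); cv2.imwrite("pics/t20.png",t); crop("pics/t20.png","pics/t20c.png",160,130,110,90,6)
E
```

```text
ee [0.4984 0.21   0.0376] yaw x -76.74 t 30.2 F [ 6.8 -9.4 -1.4] op 0.196
tool delta [-0.0031 -0.0001 -0.0001]
```

View pics/s20c.png

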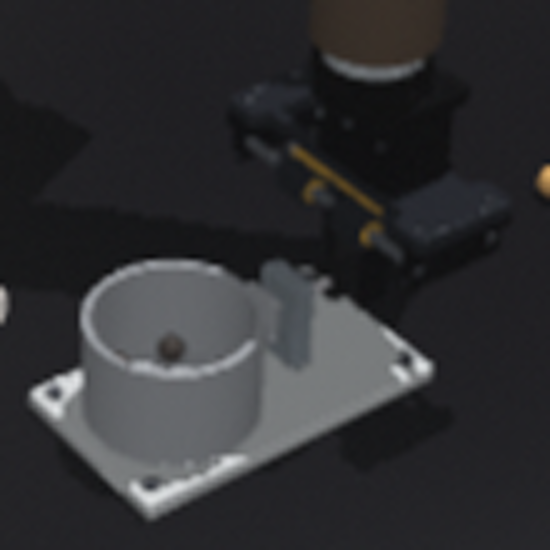

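View pics/t20c.png

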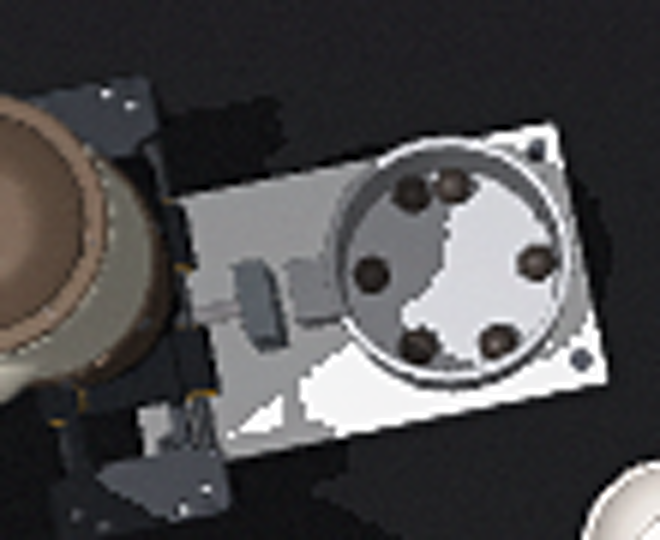

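The force along the plunger is 10.7 N at about 22 mm, which matches the spring (10.4 N), so it is following the fingers. I'll take it to the stop and hold.

play_rows(jaw=[0,0,0,0,0,0,0,0], delta_pos=[[-0.002,0,0],[-0.0015,0,0],[-0.001,0,0],[0,0,0],[0,0,0],[0,0,0],[0,0,0],[0,0,0]], roll=[0,0,0,0,0,0,0,0])

```text
clock: 31.1
ee_pos: [0.4976, 0.2132, 0.0375]
orientation: [2.46, -1.948, 0.004]
force: [8.9, -12.9, -0.4]
opening: 0.197
```

```bash
python3 - <<'E'
from h import *
go([.5035-.2292*.025,.1887+.9734*.025,.0376])
o=telemetry.get_obs(); f=o['force']; print('along y',f[0]*-.2292+f[1]*.9734)
s=imaging.get_image("scene"); cv2.imwrite("pics/s21.png",s)
t=imaging.get_image("top"); cv2.imwrite("pics/t21.png",t)
go([.5035-.2292*.025,.1887+.9734*.025,.0376])
E
```

```text
ee [0.4976 0.2132 0.0375] yaw x -76.76 t 31.1 F [  8.9 -12.9  -0.4] op 0.197
tool delta [ 0.0002 -0.0002 -0.0001]
along y -14.62966788101605
ee [0.4976 0.2132 0.0375] yaw x -76.76 t 31.2 F [  9.5 -12.5  -1.6] op 0.2
tool delta [ 0.0002 -0.0002 -0.0001]
```

View pics/s21.png

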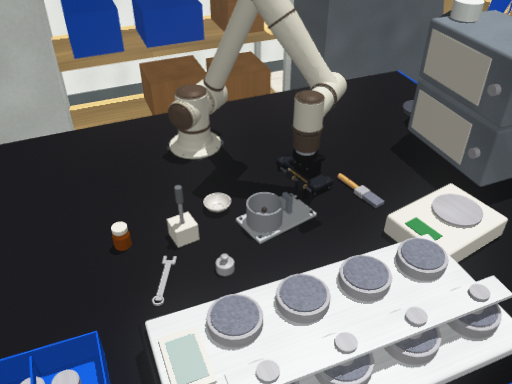

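View pics/t21.png

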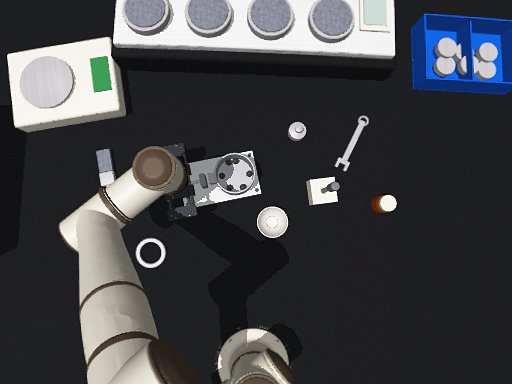

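Along the plunger the force is 14.6 N, which is more than the spring's 11 N, so it is against the stop. The travel is 25 mm and the reading is steady. The pictures show all six beads in the pot, the rod standing in its holder at (182,205), and the bystanders where they began.

```bash
python3 - <<'E'
from station import order
print(order.sign_off())
E
```

```text
the job is handed in; nothing more can be done
None
```

The job is done and handed in at about 31 s: the beads are stirred, the rod is back in its holder, and the gripper is holding the plunger fully back. The hand-in gives no verdict, so these are my own last checks.

- **Stirring:** I made a little over three rounds at 23 mm radius, with the tip about 6 mm above the pot floor. That mostly pushed the beads out to the wall, so I tried a wider sweep at 37 mm. It pressed two beads against the wall with about 6 N, and I backed off. Measured afterwards, at least four beads were 17 mm or more from their starts, with 15 mm needed and a few mm of error in the measurement. I then took the tip through the -y and +y sides again.
- **Rod:** It stands fully home in its holder, at the same place in the picture as at the start. Before putting it back, the scene and wrist views disagreed by up to about 3.5 mm on where its tip was. It still went in with no noticeable force.
- **Plunger:** The neck is gripped and pulled about 25 mm to its stop, by the arm's own position reading. The pull is 14.6 N, more than the spring's 11 N, and it was steady over the last two readings. There was also about 6 N of sideways force on the grip, which I left as it was.
- **Rest of the bench:** All six beads are in the pot, and in the last pictures the bystanders I could see had not moved. The arm covered part of the brush in the top view, but the scene view shows it in place.

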